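# Lay leaning handle blanks in their V rests

### The job

Two round wooden handle blanks, a long one and a short one, lean in the sloping drain stand. Lay each of them level and centred across the pair of V grooves of the rest that fits its length (long blank on the wide-spaced forks, short blank on the close-spaced forks), either end first, so that it is cradled and cannot roll. The rests' heights are not known, so feel each blank down gently: do not drop it or press hard, and leave the other things on the table where they are.

Things in the scene. Friction and masses are not known exactly. Their poses are not given: they have to be found in the camera images.
- long_spindle: The long blank: turned wooden cylinder 30 mm in diameter, 180 mm long, 152 g (+-30 %), loose. Origin: centre of its lower end face as it leans in the drain stand; x axis along the cylinder, from that end to the other. Starts in either lane of the stand.
- long_spindle_mid (a point): Middle of the long blank, on its axis, 90 mm from either end.
- short_spindle: The short blank: turned wooden cylinder 30 mm in diameter, 130 mm long, 110 g (+-30 %), loose. Origin: centre of its lower end face as it leans in the drain stand; x axis along the cylinder, from that end to the other. Starts in either lane of the stand.
- short_spindle_mid (a point): Middle of the short blank, on its axis, 65 mm from either end.
- drain_stand: Sloping wooden stand, fixed, foot 170x150 mm. Origin: on the table under the middle of the foot; x axis points uphill, away from the robot (turned 5 to 35 degrees to the left), y to its left. Its two lanes (y = +50 and -50 mm) carry the blanks along +x, rising at 35 degrees; each blank's lower end face stands on a foot stop that reaches 6 mm above the blank's axis.
- lane_left (a point): Centre of the lower end face of the blank in the left lane (stand x = -75 mm, 62 mm above the table). The blank lies in two V forks, 12 mm thick, reaching 30 mm to either side, middles 20 and 110 mm up the slope from here; between them it is free all round and the rail is 41 mm below its axis.
- lane_right (a point): Centre of the lower end face of the blank in the right lane (stand x = -75 mm, 62 mm above the table). The blank lies in two V forks, 12 mm thick, reaching 30 mm to either side, middles 20 and 110 mm up the slope from here; between them it is free all round and the rail is 41 mm below its axis.
- long_rest: V rest for the long blank, fixed: 100x80 mm wooden foot, steel sleeve with clamp knob, and on its column a wooden bar 170 mm long with two upright V forks 140 mm apart (centres at x = +-70 mm). Origin: on the table under the middle of the foot; x axis along the blank to be laid. Yaw varies; one rest stands left and one right of the drain stand, either way round.
- long_rest_low (a point): Lowest place for the middle of the cradled long blank: over the rest's origin, 101 mm above the table. The column is clamped 0 to 30 mm higher than that, differently each time and NOT reported: feel for it. Forks are 12 mm thick, V 90 degrees, 48 mm wide at the mouth; the bar's top lies 41 mm below the cradled axis (room for fingertips). The rest does not give when pressed.
- short_rest: V rest for the short blank, fixed: 100x80 mm wooden foot, steel sleeve with clamp knob, and on its column a wooden bar 100 mm long with two upright V forks 70 mm apart (centres at x = +-35 mm). Origin: on the table under the middle of the foot; x axis along the blank to be laid. Yaw varies; one rest stands left and one right of the drain stand, either way round.
- short_rest_low (a point): Lowest place for the middle of the cradled short blank: over the rest's origin, 101 mm above the table. The column is clamped 0 to 30 mm higher than that, differently each time and NOT reported: feel for it. Forks are 12 mm thick, V 90 degrees, 48 mm wide at the mouth; the bar's top lies 41 mm below the cradled axis (room for fingertips). The rest does not give when pressed.
- sanding_block: Bystander: wooden sanding block, 46x76x26 mm, behind the work; loose, leave it alone. Origin: centre of its underside.
- eraser: Bystander: small eraser in a sleeve, 18x44x11 mm, left of the drain stand; loose, leave it alone. Origin: centre of its underside.
- glue_bottle: Bystander: white glue bottle with red tip, 41 mm across, 123 mm high, behind the drain stand; loose, leave it alone. Origin: centre of its underside.
- wood_offcut: Bystander: small wooden offcut, 21x78x15 mm, between the drain stand and the right-hand rest; loose, leave it alone. Origin: centre of its underside.

How it is judged:
By the outcome, as a careful person would: the job done as asked, in the order asked, and still so for the second after the job is handed in, with the robot touching nothing.
It also fails if it takes over 61 s, if anything falls off the work surface, if the arm or the gripper's body presses on something with over 40 N, if the wrist force passes 120 N, or if a joint passes its speed limit or range.

### The arm

A 6-joint arm with a two-finger parallel gripper is mounted at the origin on a cart in front of the work surface, level with it; the furniture and walls round the work are solid. World frame = base frame: x ahead of the robot, y to its left, z up, the work surface at z = 0. Lengths are in mm, angles in rad, forces in N, time in s.
With the tool pointing down it reaches from about 350 to 975 mm from the base axis. Payload 7.1 kg.
Tool frame: the origin (TCP) lies between the finger pads; the fingertips stand 8 mm ahead of it and the grasp point (between the pads) lies 11 mm behind it (ctrl.tips_ahead is the distance from the TCP to the fingertips, in mm); y points along the fingers, z is the direction in which the jaws open and shut, and the axes are right-handed (so a half turn about y gives the same grasp; the last joint's range is limited). The gripper opens to 88 mm and grips with 3 to 60 N. Pads are 20 mm wide; open, the fingers measure 115 mm over their backs; the gripper's body (75 mm by 178 mm) begins 61 mm behind the grasp point.
Start: joints at [-1.305, 0.423, 1.63, -0, 1.089, -0.019], TCP at [175.622, -599.802, 230.675] pointing down, gripper open.
Joint ranges: [-3, 3], [-0.9, 2.11], [0.09, 2.58], [-1.31, 4.45], [0.11, 2.69], [-2.54, 2.54]. Speed limits (rad/s): [2.39, 2.39, 3.01, 3.14, 3.14, 3.14].

### API

Orientations are given as a rotation vector (axis times angle).
In Python, from workcell import ctrl gives the robot as it stands.
- The arm moves only by the shell command python3 -m creep 'ROWS'. ROWS is JSON, a list of rows, each an object of numbers: "tx", "ty", "tz": the shift along the world's x, y, z in mm; "rx", "ry", "rz": the turn, a rotation vector about the world's x, y, z in rad; "fingers": the closure in counts, from 0 (fully open) to 255 (shut). A call has 1 to 10 rows; each row is the pose to reach, as a shift and turn from the pose commanded when the call began; what a row does not reach only later rows make up. A row lasts 1/8 s, in which the tool goes at most 62.5 mm and 10.7 degrees, less where a joint would pass 70% of its speed; a pose out of reach is approached as far as the arm can. A call with a gripper value outside its range is refused whole. The fingers move at their own pace and stop on an object; the grip force is fixed at half the most. Time passes only in rows, so rows that repeat a pose let the fingers close. It gives the time, the measured TCP pose, the force and the opening at its end, in the units of the state.
- ctrl.get_obs(): the state, without advancing time (a new reading comes with each control period).
- ctrl.get_image(name): name is "scene" or "top" or "wrist"; returns a dict with "pixels" (480x640x3 uint8, blue, green, red), "intrinsics" (3x3 intrinsics, pixels), "k1" (the pictures are not rectified: a ray, as slopes to the right and down, at radius r is drawn at 1 + k1 r^2 times it, then the intrinsics apply), "rvec" (rotation vector, rad) and "tvec" (3), from world to camera coordinates, as OpenCV has them. Camera axes: x right, y down, z forward; pixel columns grow to the right and rows downward; lengths in mm; the calibration is good to about 2 mm. A picture is of the moment at which its call begins. There is no depth.
- ctrl.close_job(): hands the job in, once; it reports no verdict.
The state is a dict: "t": time; "qpos": joint angles; "qvel": joint speeds; "joint_torque": joint torques, N m; "ee_pos": TCP position; "orientation": TCP orientation; "ft_force": force on the tool from outside, world axes, zero at the start; "moment": the same for the moment, N m; "width": finger opening in mm.
Only numpy, scipy, OpenCV 4.12 (cv2) and the standard library are available. Lean on these libraries where they do the work, as an engineer would, in place of code of your own. Each camera call takes 0.05 s, during which the arm holds its last target.

## Working session

There is one attempt and no reset: what is moved stays moved. The work goes in short steps, Python scripts to look and compute and a shell command to move; the robot and the scene stay as the last step left them, time stands still between calls to the robot, and variables do not carry over. Pictures are saved under pics/ and viewed, and the job is handed in when it is done.

```bash
ls; mkdir -p pics
python3 - <<'E'
from workcell import ctrl
import cv2
print(ctrl.get_obs())
for n in ("scene","top","wrist"):
    im=ctrl.get_image(n); cv2.imwrite(f"pics/{n}0.png",im["pixels"])
    print(n,im["intrinsics"],im["k1"],im["rvec"],im["tvec"])
E
```

```text
pics
{'t': 0.0, 'qpos': array([-1.30498592e+00,  4.23851936e-01,  1.63067701e+00, -1.76068508e-05,
        1.08857597e+00, -1.89951623e-02]), 'qvel': array([-9.21359653e-05, -1.31375386e-03,  4.95583129e-04,  8.93080012e-04,
        2.64629473e-04,  1.29598570e-03]), 'joint_torque': array([-1.72097214e-03, -5.44632339e+01, -2.73670417e+01,  6.42677676e-02,
        2.28892994e-02, -1.35688483e-04]), 'ee_pos': array([ 175.48973288, -599.30124817,  229.8998545 ]), 'orientation': array([-0.29682372,  2.07032336, -2.06719091]), 'ft_force': array([-0.45789766,  0.0051969 , -0.22693567]), 'moment': array([ 0.03430455,  0.00150263, -0.0073648 ]), 'width': 87.75398608610864}
scene [[443.67349257   0.         313.65268756]
 [  0.         443.67349257 230.39466556]
 [  0.           0.           1.        ]] -0.08707931220045943 [ 0.5302275  -2.90123883  0.77455242] [533.26939991 292.52212541 903.8288268 ]
top [[540.31037092   0.         318.38076004]
 [  0.         540.31037092 234.38689452]
 [  0.           0.           1.        ]] -0.04117596624044279 [ 2.13889285 -2.05635861  0.24870709] [ -72.1583173   588.64812425 1174.82655071]
wrist [[390.10970899   0.         325.97312495]
 [  0.         390.10970899 239.13911095]
 [  0.           0.           1.        ]] 0.023267645384790547 [-2.30928132  1.72886323  0.26946322] [-624.7604743   -37.46037303  392.36253484]
```

View pics/scene0.png

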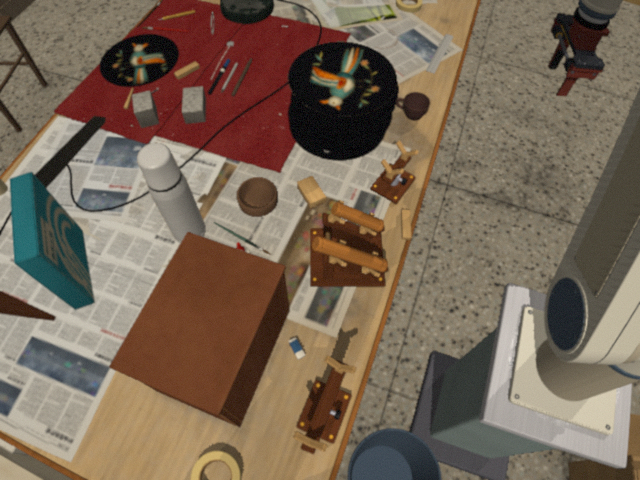

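View pics/top0.png

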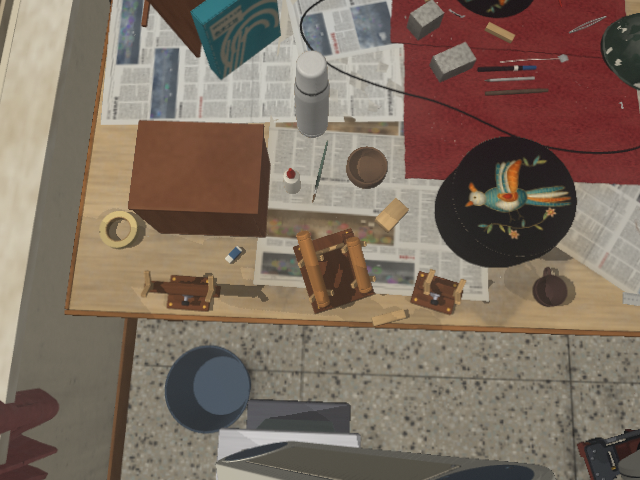

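View pics/wrist0.png

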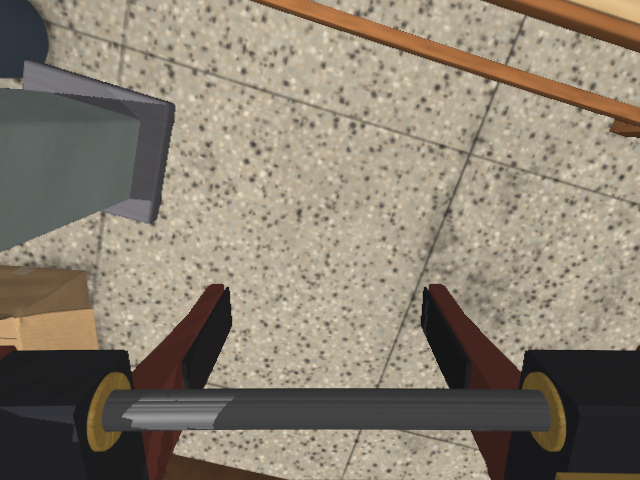

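The top view shows the long rest at left (about 190,293), the stand at (333,270) with the long blank in its left lane, and the short rest at (437,291). I'll zoom in next.

```bash
cat > h.py <<'E'
import numpy as np, cv2
from scipy.spatial.transform import Rotation as R
def cam(im):
    return im["intrinsics"],im["k1"],R.from_rotvec(np.ravel(im["rvec"])).as_matrix(),np.ravel(im["tvec"])
def ray(im,uv):
    K,k1,Rm,t=cam(im)
    p=cv2.undistortPoints(np.array([[uv]],float),K,np.array([k1,0,0,0.])).ravel()
    d=Rm.T@np.array([p[0],p[1],1]); return -Rm.T@t,d/np.linalg.norm(d)
def onz(im,uv,z):
    o,d=ray(im,uv); return o+d*(z-o[2])/d[2]
def proj(im,P):
    K,k1,Rm,t=cam(im)
    return cv2.projectPoints(np.array(P,float).reshape(-1,1,3),np.ravel(im["rvec"]),t,K,np.array([k1,0,0,0.]))[0].reshape(-1,2)
def tri(im1,uv1,im2,uv2):
    o1,d1=ray(im1,uv1);o2,d2=ray(im2,uv2)
    A=np.stack([d1,-d2],1);s=np.linalg.lstsq(A,o2-o1,rcond=None)[0]
    a=o1+d1*s[0];b=o2+d2*s[1];return (a+b)/2,np.linalg.norm(a-b)
E
python3 - <<'E'
import cv2
t=cv2.imread("pics/top0.png");s=cv2.imread("pics/scene0.png")
def crop(a,x,y,w,h,f,n): cv2.imwrite(n,cv2.resize(a[y:y+h,x:x+w],None,fx=f,fy=f,interpolation=cv2.INTER_CUBIC))
crop(t,280,215,200,120,4,"pics/c_top_r.png")
crop(t,130,240,150,90,5,"pics/c_top_l.png")
crop(s,290,130,140,170,3.5,"pics/c_sc_r.png")
crop(s,280,320,100,140,4,"pics/c_sc_l.png")
E
```

```text
(no output)
```

View pics/c_top_r.png

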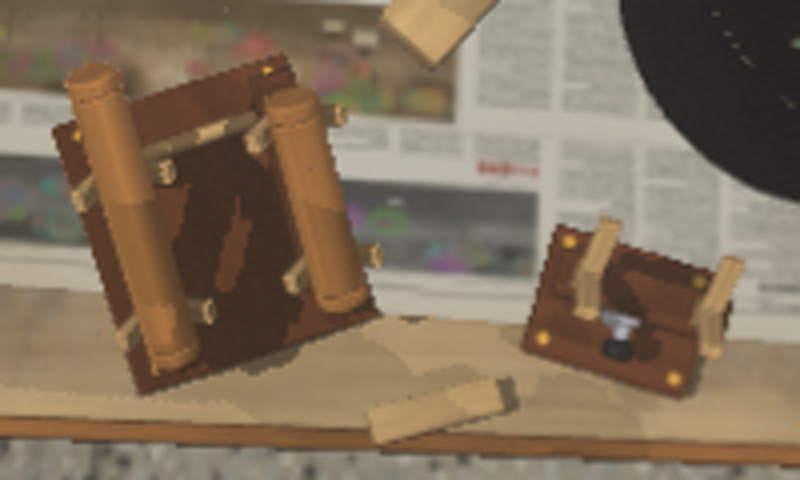

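View pics/c_top_l.png

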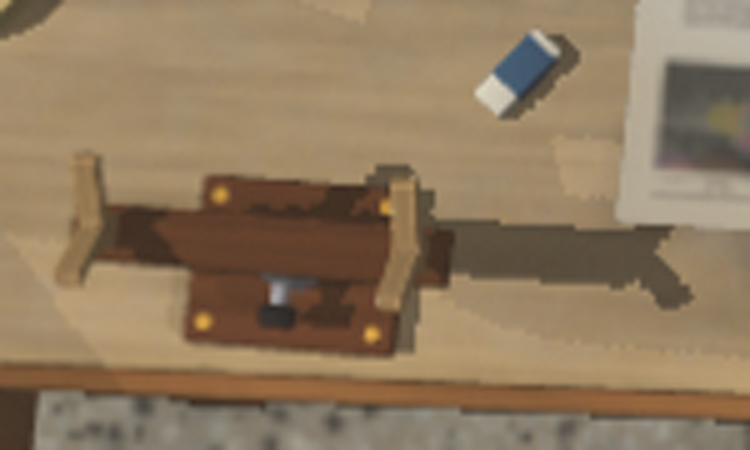

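View pics/c_sc_r.png

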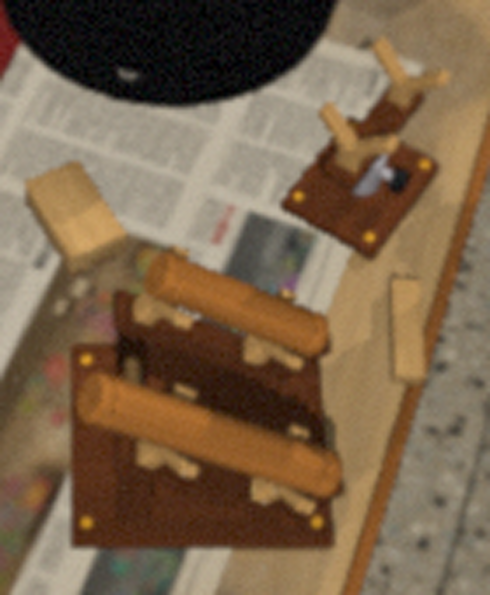

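View pics/c_sc_l.png

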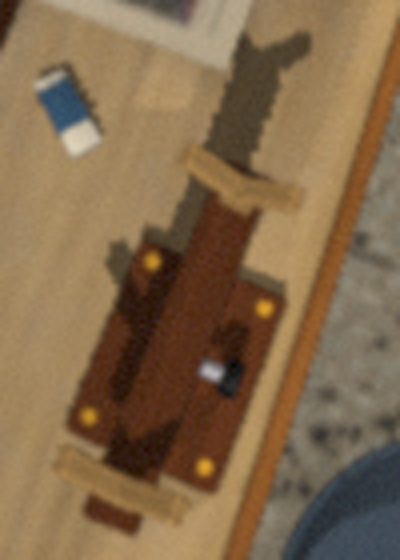

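Run:
```python
from h import *
from workcell import ctrl
import pickle
T=ctrl.get_image("top");S=ctrl.get_image("scene")
pickle.dump((T,S),open("im0.pkl","wb"))
np.set_printoptions(precision=1,suppress=True)
def un(p,x,y,f): return ((p[0]+.5)/f-.5+x,(p[1]+.5)/f-.5+y)
TL=lambda p:un(p,130,240,5);SL=lambda p:un(p,280,320,4);TR=lambda p:un(p,280,215,4);SR=lambda p:un(p,290,130,3.5)
def go(name,ps,a,b):
    out=[]
    for p,q in ps:
        P,e=tri(T,a(p),S,b(q)); out.append(P);print(name,P,"err %.1f"%e)
    print(" mean",np.mean(out,0)); return out
go("Lscrew",[((220,195),(88,416)),((388,207),(152,260)),((372,334),(264,308)),((204,321),(205,467))],TL,SL)
go("Lfork",[((85,155),(62,465)),((70,283),(180,512)),((402,182),(190,155)),((392,308),(298,200))],TL,SL)
go("Rscrew",[((569,241),(298,197)),((674,379),(425,164)),((543,338),(370,237))],TR,SR)
go("Rfork",[((608,222),(330,108)),((588,315),(390,140)),((737,262),(381,42)),((712,352),(442,77))],TR,SR)
go("Dscrew",[((77,135),(87,522)),((267,70),(87,360))],TR,SR)
for n,im in(("T",T),("S",S)):
    hsv=cv2.cvtColor(im["pixels"],cv2.COLOR_BGR2HSV)
    pts=[(320,270),(190,290)]
    m=cv2.inRange(hsv,(8,140,110),(16,255,255))
    x0,y0,x1,y1=(285,215,385,320) if n=="T" else (300,195,400,285)
    mm=np.zeros_like(m);mm[y0:y1,x0:x1]=m[y0:y1,x0:x1]
    mm=cv2.morphologyEx(mm,cv2.MORPH_OPEN,np.ones((3,3)))
    v=im["pixels"].copy();v[mm>0]=(0,255,0)
    cv2.imwrite(f"pics/m{n}.png",cv2.resize(v[y0:y1,x0:x1],None,fx=5,fy=5))
    for c in cv2.findContours(mm,cv2.RETR_EXTERNAL,cv2.CHAIN_APPROX_NONE)[0]:
        if cv2.contourArea(c)>150: print(n,cv2.contourArea(c),cv2.minAreaRect(c))
```

```text
Lscrew [484.6 290.7   8.4] err 1.4
Lscrew [481.8 210.    9.4] err 0.9
Lscrew [421.5 212.4   9.6] err 0.8
Lscrew [424.1 292.5   8.3] err 0.3
 mean [453.  251.4   8.9]
Lfork [482.6 322.4 117.5] err 1.7
Lfork [428.  322.6 117.1] err 1.3
Lfork [475.9 181.  125.6] err 0.3
Lfork [423.  181.8 119.4] err 1.5
 mean [452.4 252.  119.9]
Rscrew [ 516.5 -299.     9.2] err 0.6
Rscrew [ 436.9 -360.3   10.6] err 1.0
Rscrew [ 458.  -283.2    9.9] err 0.6
 mean [ 470.5 -314.2    9.9]
Rfork [ 508.7 -299.7  115.3] err 2.0
Rfork [ 460.9 -289.5  112.2] err 4.6
Rfork [ 490.9 -371.4  111.5] err 0.1
Rfork [ 442.6 -357.4  109.7] err 2.5
 mean [ 475.8 -329.5  112.2]
Dscrew [568.9  -3.5  12.7] err 1.1
Dscrew [ 612.5 -116.1   11.7] err 1.3
 mean [590.7 -59.8  12.2]
T 554.5 ((358.25518798828125, 264.669677734375), (56.80290222167969, 12.062982559204102), 75.25643920898438)
T 787.0 ((312.7095642089844, 268.5897521972656), (78.15193176269531, 13.306153297424316), 72.8240966796875)
S 975.5 ((349.3937072753906, 253.81295776367188), (79.0556640625, 15.5431489944458), 18.758649826049805)
S 610.5 ((357.1070861816406, 217.3731689453125), (55.12565231323242, 14.818723678588867), 24.227745056152344)
```

Run:
```python
from h import *
import pickle
T,S=pickle.load(open("im0.pkl","rb"))
np.set_printoptions(precision=3,suppress=True)
def ends(im,box,expand=0):
    hsv=cv2.cvtColor(im["pixels"],cv2.COLOR_BGR2HSV)
    m=cv2.inRange(hsv,(8,140,110),(16,255,255))
    x0,y0,x1,y1=box
    mm=np.zeros_like(m);mm[y0:y1,x0:x1]=m[y0:y1,x0:x1]
    mm=cv2.morphologyEx(mm,cv2.MORPH_OPEN,np.ones((3,3)))
    cs=[c for c in cv2.findContours(mm,cv2.RETR_EXTERNAL,cv2.CHAIN_APPROX_NONE)[0] if cv2.contourArea(c)>150]
    out=[]
    for c in cs:
        (cx,cy),(w,h),a=cv2.minAreaRect(c)
        b=np.deg2rad(a if w>h else a+90);d=np.array([np.cos(b),np.sin(b)]);L=max(w,h)/2
        out.append((cv2.contourArea(c),np.array([cx,cy])-d*L,np.array([cx,cy])+d*L))
    return sorted(out,key=lambda o:-o[0])
ot=ends(T,(285,215,385,320));os_=ends(S,(300,195,400,285))
for name,a,b in zip(("long","short"),ot,os_):
    o1,r1=ray(T,a[1]);_,r2=ray(T,a[2]);n1=np.cross(r1,r2);n1/=np.linalg.norm(n1)
    o2,s1=ray(S,b[1]);_,s2=ray(S,b[2]);n2=np.cross(s1,s2);n2/=np.linalg.norm(n2)
    d=np.cross(n1,n2);d/=np.linalg.norm(d); d*=np.sign(d[0])
    # point on line at z=100ish
    p=np.linalg.solve(np.stack([n1,n2,[0,0,1.]]),[n1@o1,n2@o2,100])
    print(name,"dir",d,"slope",np.rad2deg(np.arcsin(d[2])),"yaw",np.rad2deg(np.arctan2(d[1],d[0])),"pt z=100",p)
    # ends along the line seen by each view
    for im,e in((T,a),(S,b)):
        for uv in e[1:]:
            o,r=ray(im,uv);A=np.stack([r,-d],1);s=np.linalg.lstsq(A,p-o,rcond=None)[0];print("   end",p+d*s[1])
```

```text
long dir [0.752 0.293 0.59 ] slope 36.17104532378594 yaw 21.26214387673975 pt z=100 [485.46 -46.53 100.  ]
   end [572.753 -12.562 168.483]
   end [428.811 -68.573  55.558]
   end [577.703 -10.636 172.366]
   end [425.828 -69.734  53.218]
short dir [0.719 0.284 0.634] slope 39.3677799653401 yaw 21.581182192233914 pt z=100 [ 524.441 -138.302  100.   ]
   end [ 570.597 -120.045  140.725]
   end [ 464.791 -161.896   47.37 ]
   end [ 573.754 -118.796  143.51 ]
   end [ 462.442 -162.825   45.297]
```

View pics/mT.png

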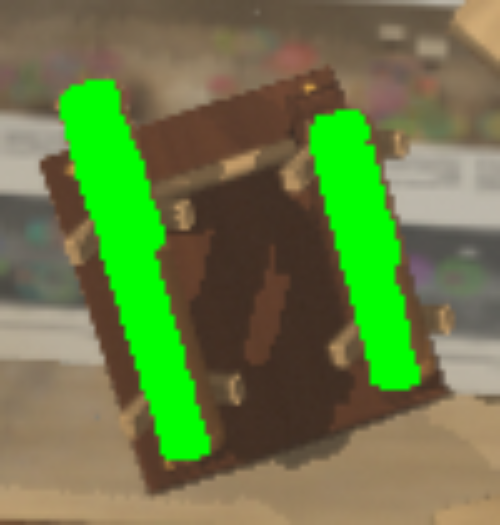

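View pics/mS.png

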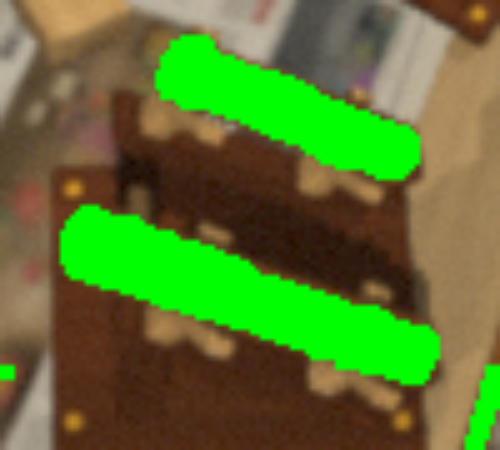

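```bash
python3 - <<'E'
from h import *
import pickle
from workcell import ctrl
T,S=pickle.load(open("im0.pkl","rb"))
np.set_printoptions(precision=3,suppress=True)
o=ctrl.get_obs();Rc=R.from_rotvec(o["orientation"]).as_matrix();print(Rc,o["ee_pos"])
print("near-left stand screw",onz(S,(290+316.5/3.5-.5,130+522.5/3.5-.5),12))
# box corners top(image top / scene)
print("box top near-right corner",tri(T,(265,212),S,(241,423)))  # rough
for p in((265,236),(148,233)): print("box base",onz(T,p,0))
for a,b in(((265,124),(196,236)),((265,200),(287,263)),((130,208),(235,420))): print(tri(T,a,S,b))
# table edge in top
print("edge",onz(T,(200,313),0),onz(T,(400,322),0))
E
python3 - <<'E'
import cv2
t=cv2.imread("pics/top0.png");s=cv2.imread("pics/scene0.png")
cv2.imwrite("pics/box_t.png",cv2.resize(t[110:250,110:290],None,fx=4,fy=4))
cv2.imwrite("pics/box_s.png",cv2.resize(s[220:430,100:320],None,fx=2.7,fy=2.7))
E
```

```text
[[-0.96  -0.     0.281]
 [-0.281  0.001 -0.96 ]
 [ 0.    -1.    -0.001]] [ 175.558 -599.551  230.26 ]
near-left stand screw [431.748 -55.751  12.   ]
box top near-right corner (array([ 854.3  ,  237.907, -989.05 ]), np.float64(183.35595233217128))
box base [598.36   80.851   0.   ]
box base [594.396 367.056   0.   ]
(array([786.582,  73.651, 209.517]), np.float64(17.400368792082837))
(array([609.853,  64.584, 214.601]), np.float64(28.635070689627888))
(array([580.561, 338.256, 223.36 ]), np.float64(26.832596678097804))
edge [406.095 222.662   0.   ] [ 403.678 -248.678    0.   ]
```

View pics/box_t.png

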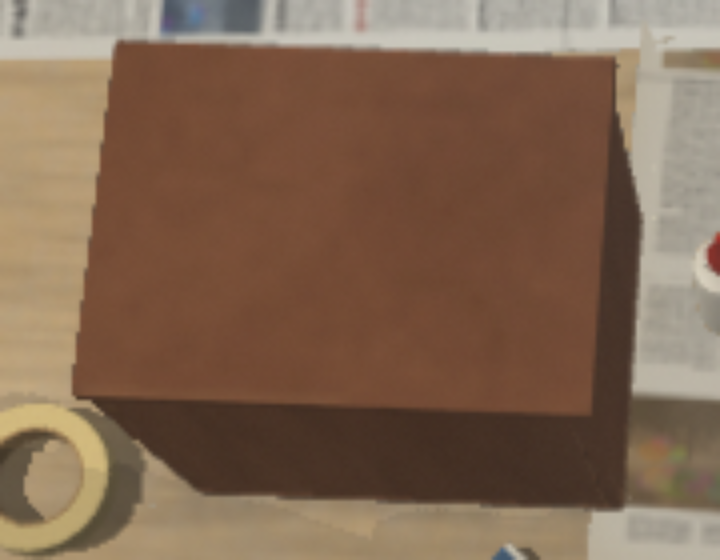

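View pics/box_s.png

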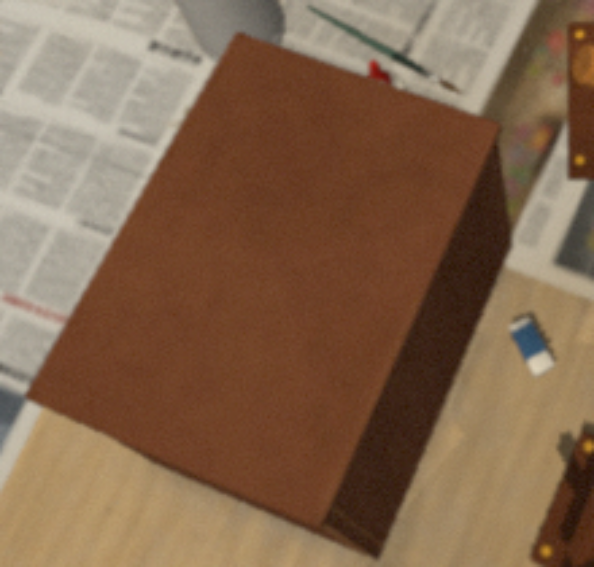

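```bash
cat >> h.py <<'E'
def rot(y,z):
    y=np.array(y,float);y/=np.linalg.norm(y);z=np.array(z,float);z-=y*(y@z);z/=np.linalg.norm(z)
    return np.stack([np.cross(y,z),y,z],1)
def turn(Rt):
    from workcell import ctrl
    o=ctrl.get_obs();Rc=R.from_rotvec(o["orientation"]).as_matrix()
    return R.from_matrix(Rt@Rc.T).as_rotvec(),o["ee_pos"]
E
python3 - <<'E'
from h import *
np.set_printoptions(precision=3,suppress=True)
a=np.deg2rad(21.2);u=np.array([np.cos(a),np.sin(a),0]);s,c=np.sin(np.deg2rad(35)),np.cos(np.deg2rad(35))
y=s*u-np.array([0,0,c]);Rt=rot(y,[u[1],-u[0],0])
r,p=turn(Rt);print(r,np.array([440,-64,198])-p)
E
```

```text
[ 0.196 -0.579  0.082] [264.442 535.551 -32.26 ]
```

```bash
python3 -m creep '[{"tx":20,"ty":55,"tz":10},{"tx":45,"ty":112,"tz":10},{"tx":72,"ty":168,"tz":10},{"tx":98,"ty":224,"tz":10,"rz":0.03},{"tx":125,"ty":280,"tz":10,"rx":0.04,"ry":-0.12,"rz":0.04},{"tx":152,"ty":336,"tz":10,"rx":0.08,"ry":-0.24,"rz":0.05},{"tx":180,"ty":392,"tz":5,"rx":0.12,"ry":-0.36,"rz":0.06},{"tx":208,"ty":445,"tz":0,"rx":0.16,"ry":-0.48,"rz":0.07},{"tx":236,"ty":492,"tz":-16,"rx":0.196,"ry":-0.579,"rz":0.082},{"tx":264,"ty":535,"tz":-32,"rx":0.196,"ry":-0.579,"rz":0.082}]'
```

```text
schema error: expected keys tx, ty, tz, rx, ry, rz, fingers
```

All keys are required on every row.

```bash
python3 -m creep '[{"tx":20,"ty":55,"tz":10,"rx":0,"ry":0,"rz":0,"fingers":0},{"tx":45,"ty":112,"tz":10,"rx":0,"ry":0,"rz":0,"fingers":0},{"tx":72,"ty":168,"tz":10,"rx":0,"ry":0,"rz":0,"fingers":0},{"tx":98,"ty":224,"tz":10,"rx":0,"ry":0,"rz":0.03,"fingers":0},{"tx":125,"ty":280,"tz":10,"rx":0.04,"ry":-0.12,"rz":0.04,"fingers":0},{"tx":152,"ty":336,"tz":10,"rx":0.08,"ry":-0.24,"rz":0.05,"fingers":0},{"tx":180,"ty":392,"tz":5,"rx":0.12,"ry":-0.36,"rz":0.06,"fingers":0},{"tx":208,"ty":445,"tz":0,"rx":0.16,"ry":-0.48,"rz":0.07,"fingers":0},{"tx":236,"ty":492,"tz":-16,"rx":0.196,"ry":-0.579,"rz":0.082,"fingers":0},{"tx":264,"ty":535,"tz":-32,"rx":0.196,"ry":-0.579,"rz":0.082,"fingers":0}]'
```

```text
t: 1.5
ee_pos: [439.1, -64.2, 198.0]
orientation: [0.226, 1.834, -1.632]
ft_force: [0.5, -1.3, 0.3]
width: 88.0
```

Run:
```python
from h import *
from workcell import ctrl
np.set_printoptions(precision=2,suppress=True)
W=ctrl.get_image("wrist");o=ctrl.get_obs()
Rc=R.from_rotvec(o["orientation"]).as_matrix();print(Rc,o["ee_pos"])
v=W["pixels"].copy()
a=np.deg2rad(21.2);d=np.array([np.cos(a)*.819,np.sin(a)*.819,.574])
L=np.array([437.3,-65.5,62]);S=np.array([473.7,-158.8,62])
for q,n in((L,180),(S,130)):
    pp=proj(W,[q,q+d*n/2,q+d*n]);print(pp)
    cv2.polylines(v,[pp.astype(np.int32).reshape(-1,1,2)],False,(0,255,0),1)
    for p in pp: cv2.circle(v,tuple(int(i) for i in p),3,(0,0,255),-1)
    for k in (20,110):
        for yy in(-1,1): pass
cv2.imwrite("pics/w1.png",v)
print("cam in tool",Rc.T@(ray(W,(320,240))[0]-o["ee_pos"]))
```

```text
[[-0.76  0.53  0.37]
 [-0.3   0.21 -0.93]
 [-0.57 -0.82 -0.  ]] [440.28 -58.25 196.66]
[[325.92 336.93]
 [325.56 224.48]
 [325.12  86.93]]
[[455.91 336.46]
 [464.57 257.19]
 [474.85 166.08]]
cam in tool [ -81.18 -157.65    4.96]
```

View pics/w1.png

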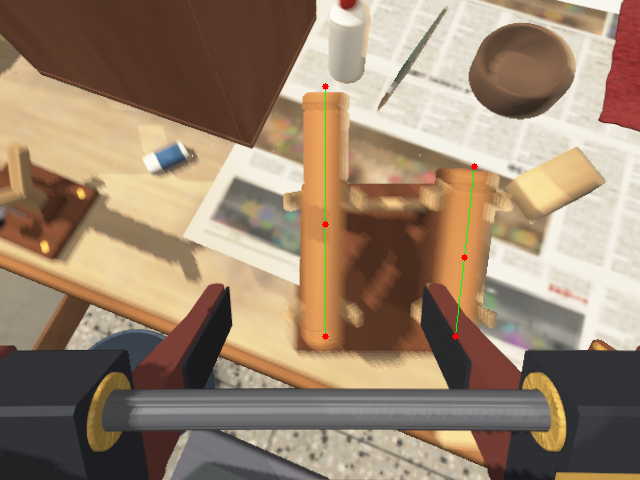

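```bash
python3 -m creep '[{"tx":12,"ty":5,"tz":-18,"rx":0,"ry":0,"rz":0,"fingers":0},{"tx":26,"ty":10,"tz":-40,"rx":0,"ry":0,"rz":0,"fingers":0},{"tx":40,"ty":16,"tz":-62,"rx":0,"ry":0,"rz":0,"fingers":0},{"tx":52,"ty":20,"tz":-81,"rx":0,"ry":0,"rz":0,"fingers":0},{"tx":60,"ty":23,"tz":-92,"rx":0,"ry":0,"rz":0,"fingers":0},{"tx":64,"ty":24,"tz":-98,"rx":0,"ry":0,"rz":0,"fingers":0},{"tx":64,"ty":24,"tz":-98,"rx":0,"ry":0,"rz":0,"fingers":0},{"tx":64,"ty":24,"tz":-98,"rx":0,"ry":0,"rz":0,"fingers":0}]'
python3 - <<'E'
from h import *
from workcell import ctrl
W=ctrl.get_image("wrist");cv2.imwrite("pics/w2.png",W["pixels"]);print(ctrl.get_obs()["ee_pos"])
S=ctrl.get_image("scene")["pixels"];cv2.imwrite("pics/s2.png",cv2.resize(S[130:330,280:480],None,fx=3,fy=3))
E
```

```text
t: 2.55
ee_pos: [503.6, -40.9, 101.0]
orientation: [0.223, 1.833, -1.63]
ft_force: [-1.0, -0.7, 0.1]
width: 87.7
[503.63449128 -40.99451522 101.05192745]
```

View pics/w2.png

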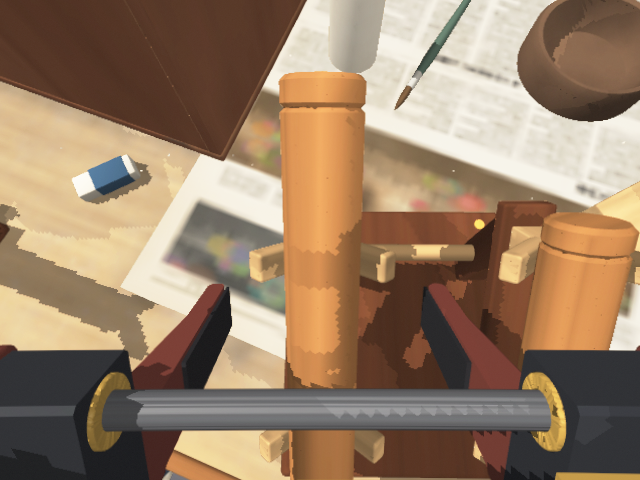

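View pics/s2.png

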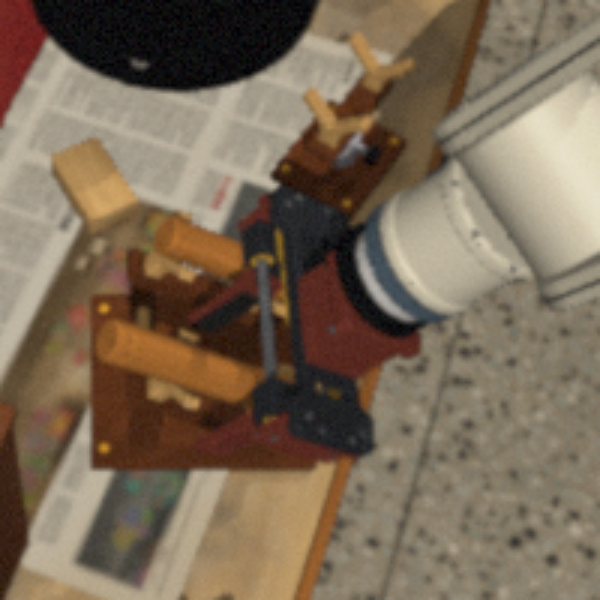

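Run:
```python
from h import *
from workcell import ctrl
np.set_printoptions(precision=2,suppress=True)
W=ctrl.get_image("wrist");o=ctrl.get_obs();Rc=R.from_rotvec(o["orientation"]).as_matrix()
for uv in((322,73),(322,76),(322,107),(265,270),(378,262)):
    c,d=ray(W,uv);c=Rc.T@(c-o["ee_pos"]);d=Rc.T@d
    # plane: tool y = -11-15 (top of cylinder if axis at grasp pt)
    for h in(-26,-11):
        print(uv,h,c+d*(h-c[1])/d[1])
print("pix axis col at top/bottom", d)
```

```text
(322, 73) -26 [-95.41 -26.    -0.67]
(322, 73) -11 [-96.83 -11.    -0.82]
(322, 76) -26 [-94.57 -26.    -0.68]
(322, 76) -11 [-95.89 -11.    -0.83]
(322, 107) -26 [-85.69 -26.    -0.7 ]
(322, 107) -11 [-85.98 -11.    -0.86]
(265, 270) -26 [-31.05 -26.   -21.06]
(265, 270) -11 [-24.95 -11.   -23.59]
(378, 262) -26 [-34.09 -26.    18.86]
(378, 262) -11 [-28.35 -11.    20.99]
pix axis col at top/bottom [0.35 0.93 0.13]
```

```bash
python3 -m creep '[{"tx":0,"ty":0,"tz":0,"rx":0,"ry":0,"rz":0,"fingers":255},{"tx":0,"ty":0,"tz":0,"rx":0,"ry":0,"rz":0,"fingers":255},{"tx":0,"ty":0,"tz":0,"rx":0,"ry":0,"rz":0,"fingers":255},{"tx":0,"ty":0,"tz":0,"rx":0,"ry":0,"rz":0,"fingers":255},{"tx":0,"ty":0,"tz":0,"rx":0,"ry":0,"rz":0,"fingers":255},{"tx":0,"ty":0,"tz":0,"rx":0,"ry":0,"rz":0,"fingers":255}]'
```

```text
t: 3.45
ee_pos: [503.4, -40.3, 100.7]
orientation: [0.222, 1.833, -1.628]
ft_force: [-6.6, 14.2, 5.9]
width: 31.4
```

```bash
python3 -m creep '[{"tx":0,"ty":0,"tz":0,"rx":0,"ry":0,"rz":0,"fingers":255},{"tx":0,"ty":0,"tz":0,"rx":0,"ry":0,"rz":0,"fingers":255},{"tx":-2,"ty":-1,"tz":3,"rx":0,"ry":0,"rz":0,"fingers":255},{"tx":-5,"ty":-2,"tz":8,"rx":0,"ry":0,"rz":0,"fingers":255},{"tx":-11,"ty":-4,"tz":17,"rx":0,"ry":0,"rz":0,"fingers":255},{"tx":-20,"ty":-8,"tz":31,"rx":0,"ry":0,"rz":0,"fingers":255},{"tx":-31,"ty":-12,"tz":48,"rx":0,"ry":0,"rz":0,"fingers":255},{"tx":-42,"ty":-16,"tz":65,"rx":0,"ry":0,"rz":0,"fingers":255},{"tx":-42,"ty":-16,"tz":65,"rx":0,"ry":0,"rz":0,"fingers":255}]'
python3 - <<'E'
from h import *
from workcell import ctrl
W=ctrl.get_image("wrist");cv2.imwrite("pics/w3.png",W["pixels"]);print(ctrl.get_obs())
E
```

```text
t: 4.58
ee_pos: [461.7, -57.5, 166.9]
orientation: [0.225, 1.83, -1.631]
ft_force: [0.3, 0.0, -1.6]
width: 29.3
{'t': 4.625, 'qpos': array([-0.41543283,  0.22051194,  2.34443419,  1.31926528,  0.4310185 ,
       -0.4093067 ]), 'qvel': array([ 0.01109595,  0.02889642, -0.00489654,  0.0168375 , -0.00022803,
       -0.01148554]), 'joint_torque': array([ -0.22673642, -31.711303  , -15.81091046,   0.74269932,
         1.09447014,   0.22798272]), 'ee_pos': array([461.85307226, -57.3122576 , 166.27985709]), 'orientation': array([ 0.22441182,  1.83094127, -1.63045717]), 'ft_force': array([ 0.27468589, -0.49598097, -2.03816262]), 'moment': array([-0.12586586,  0.38437529,  0.00459708]), 'width': 29.25156055106244}
```

View pics/w3.png

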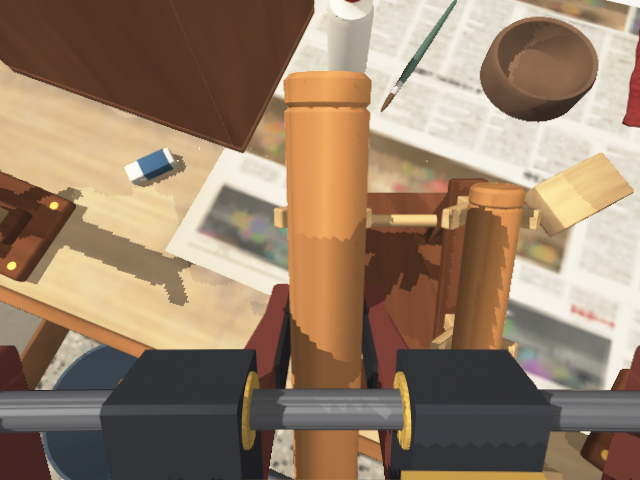

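Run:
```python
from h import *
np.set_printoptions(precision=3,suppress=True)
r,p=turn(rot([0,0,-1],[1,-.037,0]));print(r,np.linalg.norm(r),np.array([452.4,246.3,200])-p)
```

```text
[-0.526  0.378  1.126] 1.299253949984565 [ -9.453 303.612  33.72 ]
```

```bash
python3 -m creep '[{"tx":0,"ty":0,"tz":25,"rx":0,"ry":0,"rz":0,"fingers":255},{"tx":-2,"ty":20,"tz":45,"rx":-0.06,"ry":0.045,"rz":0.135,"fingers":255},{"tx":-4,"ty":55,"tz":55,"rx":-0.13,"ry":0.094,"rz":0.281,"fingers":255},{"tx":-6,"ty":100,"tz":55,"rx":-0.2,"ry":0.144,"rz":0.428,"fingers":255},{"tx":-8,"ty":145,"tz":55,"rx":-0.27,"ry":0.194,"rz":0.578,"fingers":255},{"tx":-9,"ty":190,"tz":55,"rx":-0.34,"ry":0.244,"rz":0.728,"fingers":255},{"tx":-9,"ty":230,"tz":50,"rx":-0.41,"ry":0.294,"rz":0.878,"fingers":255},{"tx":-9,"ty":265,"tz":45,"rx":-0.47,"ry":0.338,"rz":1.006,"fingers":255},{"tx":-9,"ty":290,"tz":40,"rx":-0.526,"ry":0.378,"rz":1.126,"fingers":255},{"tx":-9,"ty":303,"tz":34,"rx":-0.526,"ry":0.378,"rz":1.126,"fingers":255}]'
python3 -m creep '[{"tx":0,"ty":0,"tz":0,"rx":0,"ry":0,"rz":0,"fingers":255},{"tx":0,"ty":0,"tz":0,"rx":0,"ry":0,"rz":0,"fingers":255}]'
python3 - <<'E'
from h import *
from workcell import ctrl
np.set_printoptions(precision=3,suppress=True)
o=ctrl.get_obs();print(o,R.from_rotvec(o["orientation"]).as_matrix())
for n in("wrist","scene","top"):
    cv2.imwrite(f"pics/{n}4.png",ctrl.get_image(n)["pixels"])
r,p=turn(rot([0,0,-1],[1,-.037,0]));print(r)
E
```

```text
t: 5.88
ee_pos: [452.6, 248.8, 198.3]
orientation: [-1.195, 1.237, -1.234]
ft_force: [0.9, -0.8, -1.6]
width: 29.5
t: 6.12
ee_pos: [452.1, 245.2, 199.3]
orientation: [-1.194, 1.239, -1.238]
ft_force: [0.0, 0.3, -2.3]
width: 29.8
{'t': 6.125, 'qpos': array([0.474, 0.305, 1.896, 0.   , 0.943, 0.513]), 'qvel': array([-0.009, -0.012, -0.004, -0.006,  0.002,  0.001]), 'joint_torque': array([  0.592, -44.127, -24.768,   0.107,  -0.042,   0.005]), 'ee_pos': array([452.064, 245.215, 199.32 ]), 'orientation': array([-1.194,  1.239, -1.238]), 'ft_force': array([ 0.007,  0.313, -2.273]), 'moment': array([-0.038, -0.091,  0.009]), 'width': 29.79778413492727} [[-0.039 -0.003  0.999]
 [-0.999 -0.001 -0.039]
 [ 0.002 -1.    -0.003]]
[ 0.001 -0.002  0.002]
```

View pics/wrist4.png

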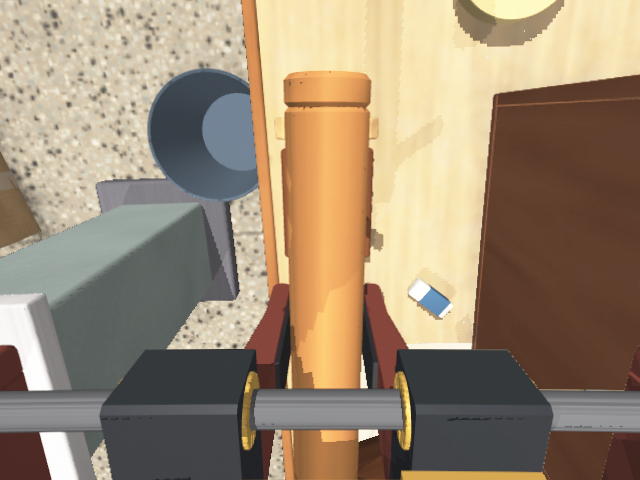

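View pics/scene4.png

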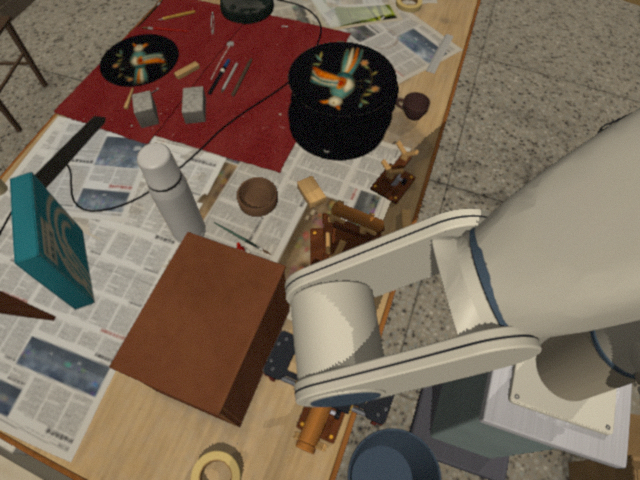

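View pics/top4.png

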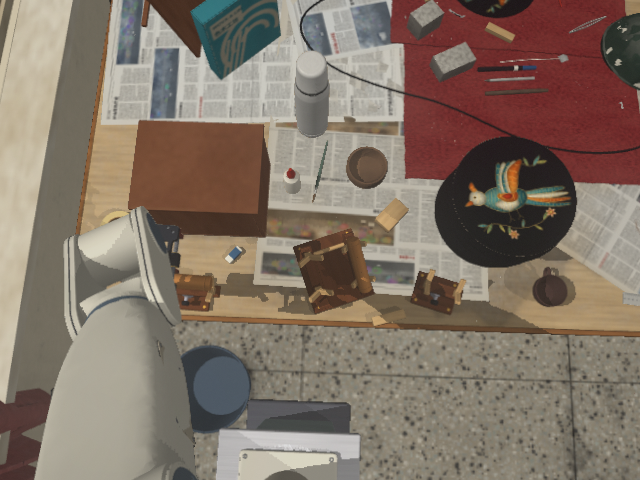

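Run:
```python
from h import *
from workcell import ctrl
np.set_printoptions(precision=2,suppress=True)
W=ctrl.get_image("wrist");o=ctrl.get_obs();Rc=R.from_rotvec(o["orientation"]).as_matrix()
hsv=cv2.cvtColor(W["pixels"],cv2.COLOR_BGR2HSV)
for row in(95,125,180,240):
    im=W["pixels"][row].astype(int);g=np.abs(np.diff(im,axis=0)).sum(1)
    print(row,[ (i,g[i]) for i in np.argsort(g)[::-1][:8] if 270<i<385])
for tilt in(-2,-1,0,1,2):
    tl=np.deg2rad(tilt);out=[]
    d=np.array([-np.cos(tl),np.sin(tl),0]) # tool frame axis to upper end; + = toward tool y (down)
    th=np.linspace(0,2*np.pi,180);ss=np.linspace(-60,95.4-0,300)
    n=np.cross(d,[0,0,1.])
    P=np.array([[0,-11,0]+s*d+15*(np.cos(t)*n+np.sin(t)*np.array([0,0,1.])) for s in ss for t in th])
    q=proj(W,P@Rc.T+o["ee_pos"])
    for row in(95,125,180,240):
        k=q[np.abs(q[:,1]-row)<1.5];out.append((k[:,0].min(),k[:,0].max(),k[:,0].ptp() if hasattr(k[:,0],'ptp') else np.ptp(k[:,0])))
    print(tilt,q[:,1].min(),np.array(out).ravel())
```

```text
95 [(np.int64(283), np.int64(178)), (np.int64(370), np.int64(162)), (np.int64(369), np.int64(112))]
125 [(np.int64(283), np.int64(125))]
180 [(np.int64(370), np.int64(255)), (np.int64(280), np.int64(177)), (np.int64(281), np.int64(158)), (np.int64(371), np.int64(135))]
240 [(np.int64(283), np.int64(268)), (np.int64(274), np.int64(208)), (np.int64(381), np.int64(161)), (np.int64(282), np.int64(132))]
-2 71.73733830310735 [282.03 371.78  89.75 283.11 370.64  87.53 285.08 368.55  83.47 287.21
 366.29  79.08]
-1 71.21001106174006 [282.52 371.27  88.75 283.53 370.21  86.68 285.42 368.21  82.79 287.38
 366.12  78.74]
0 70.8024853866942 [283.   370.77  87.77 283.94 369.78  85.84 285.71 367.9   82.2  287.58
 365.91  78.33]
1 70.5105389792495 [283.42 370.33  86.9  284.34 369.35  85.01 285.99 367.61  81.62 287.74
 365.75  78.  ]
2 70.33004153789719 [283.89 369.84  85.94 284.74 368.94  84.2  286.31 367.27  80.97 287.93
 365.54  77.61]
```

Run:
```python
from h import *
from workcell import ctrl
np.set_printoptions(precision=2,suppress=True)
W=ctrl.get_image("wrist")
v=W["pixels"];cv2.imwrite("pics/w5.png",cv2.resize(v[90:290,250:410],None,fx=4,fy=4,interpolation=cv2.INTER_CUBIC)[:600])
a,b=onz(W,(280,128),119),onz(W,(375,128),119);print(a,b,(a+b)/2)
```

```text
[428.79 322.04 119.  ] [483.76 319.91 119.  ] [456.27 320.97 119.  ]
```

View pics/w5.png

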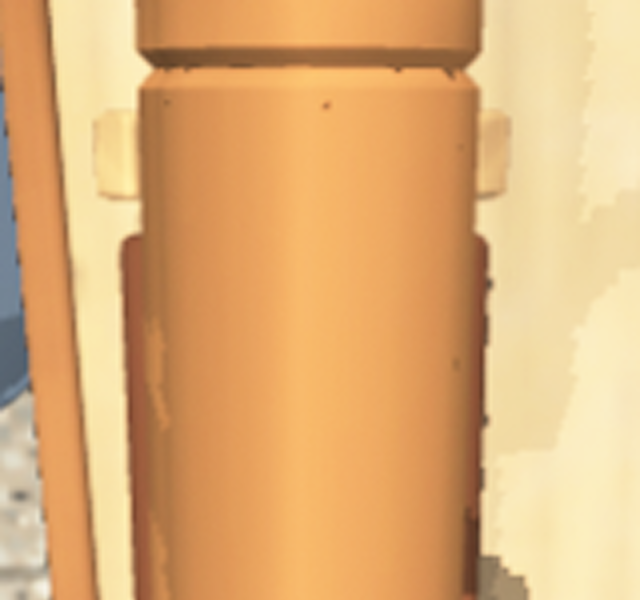

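```bash
python3 -m creep '[{"tx":0,"ty":1,"tz":-20,"rx":0,"ry":0,"rz":0,"fingers":255},{"tx":0,"ty":1,"tz":-45,"rx":0,"ry":0,"rz":0,"fingers":255},{"tx":0,"ty":1,"tz":-65,"rx":0,"ry":0,"rz":0,"fingers":255},{"tx":0,"ty":1,"tz":-74,"rx":0,"ry":0,"rz":0,"fingers":255},{"tx":0,"ty":1,"tz":-76,"rx":0,"ry":0,"rz":0,"fingers":255},{"tx":0,"ty":1,"tz":-77,"rx":0,"ry":0,"rz":0,"fingers":255},{"tx":0,"ty":1,"tz":-78,"rx":0,"ry":0,"rz":0,"fingers":255},{"tx":0,"ty":1,"tz":-79,"rx":0,"ry":0,"rz":0,"fingers":255}]'
python3 -m creep '[{"tx":0,"ty":0,"tz":-1,"rx":0,"ry":0,"rz":0,"fingers":255},{"tx":0,"ty":0,"tz":-2,"rx":0,"ry":0,"rz":0,"fingers":255},{"tx":0,"ty":0,"tz":-3,"rx":0,"ry":0,"rz":0,"fingers":255}]'
```

```text
t: 7.38
ee_pos: [452.9, 247.4, 121.1]
orientation: [-1.193, 1.237, -1.237]
ft_force: [-0.5, -0.7, -1.7]
width: 29.2
t: 7.75
ee_pos: [452.6, 247.2, 117.6]
orientation: [-1.194, 1.238, -1.237]
ft_force: [0.0, 1.0, -1.7]
width: 29.6
```

```bash
python3 -m creep '[{"tx":0,"ty":0,"tz":-1,"rx":0,"ry":0,"rz":0,"fingers":255},{"tx":0,"ty":0,"tz":-2,"rx":0,"ry":0,"rz":0,"fingers":255},{"tx":0,"ty":0,"tz":-3,"rx":0,"ry":0,"rz":0,"fingers":255}]'
```

```text
t: 8.12
ee_pos: [452.8, 247.2, 115.6]
orientation: [-1.194, 1.237, -1.237]
ft_force: [-5.4, -3.3, 19.7]
width: 29.7
```

```bash
python3 -m creep '[{"tx":0,"ty":0,"tz":1.5,"rx":0,"ry":0,"rz":0,"fingers":255},{"tx":0,"ty":0,"tz":1.5,"rx":0,"ry":0,"rz":0,"fingers":255}]'
python3 - <<'E'
from h import *
from workcell import ctrl
np.set_printoptions(precision=3,suppress=True)
o=ctrl.get_obs();print(o["ee_pos"],o["ft_force"],o["moment"])
W=ctrl.get_image("wrist");cv2.imwrite("pics/w6.png",W["pixels"])
S=ctrl.get_image("scene");cv2.imwrite("pics/s6.png",cv2.resize(S["pixels"][320:470,230:400],None,fx=4,fy=4,interpolation=cv2.INTER_CUBIC))
T=ctrl.get_image("top");cv2.imwrite("pics/t6.png",cv2.resize(T["pixels"][230:330,110:270],None,fx=5,fy=5,interpolation=cv2.INTER_CUBIC))
E
```

```text
t: 8.38
ee_pos: [452.7, 247.2, 116.2]
orientation: [-1.194, 1.237, -1.237]
ft_force: [0.0, 0.3, -0.7]
width: 28.9
[452.661 247.229 116.194] [ 0.001  0.348 -0.71 ] [ 0.064 -0.048  0.009]
```

View pics/w6.png

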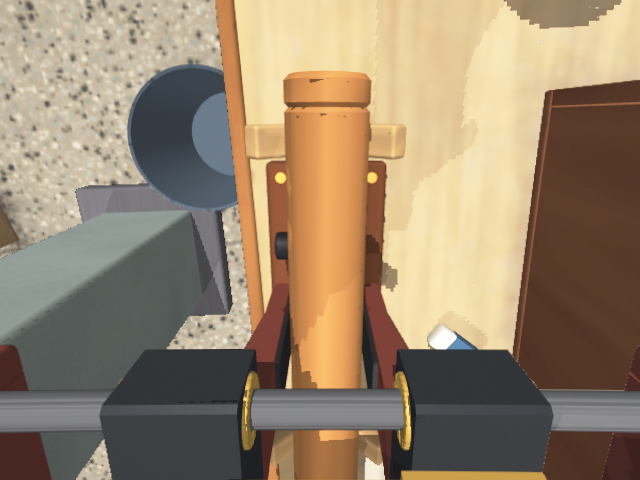

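View pics/s6.png

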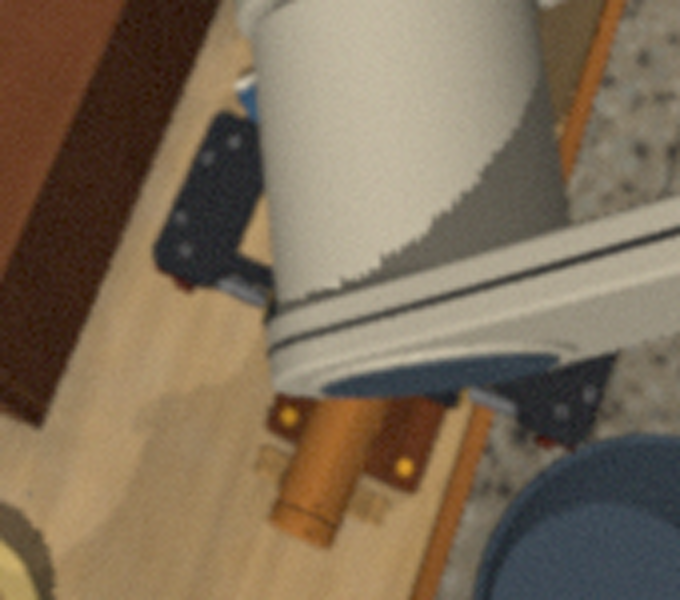

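View pics/t6.png

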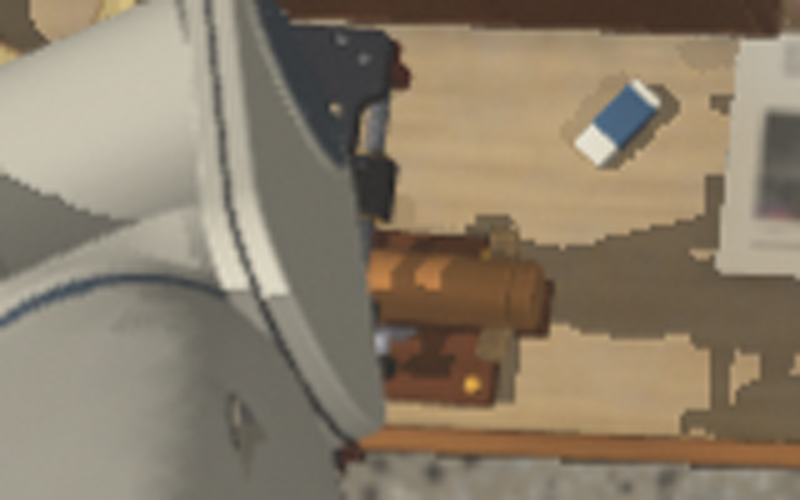

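Run:
```python
from h import *
from workcell import ctrl
np.set_printoptions(precision=1,suppress=True)
W=ctrl.get_image("wrist");v=W["pixels"]
cv2.imwrite("pics/w7.png",cv2.resize(v[60:200,230:420],None,fx=4,fy=4,interpolation=cv2.INTER_CUBIC))
cv2.imwrite("pics/w8.png",cv2.resize(v[400:480,260:410],None,fx=5,fy=5,interpolation=cv2.INTER_CUBIC))
for z in(110,115,120,125,130):
    a,b=onz(W,(246,128),z),onz(W,(406,128),z);c=onz(W,(246,155),z);print(z,a,b,np.linalg.norm(a-b),"thick",np.linalg.norm(a-c))
# far screws of foot z=9
print(onz(W,(281,178),9),onz(W,(372,178),9))
```

```text
110 [423.8 326.3 110. ] [486.8 324.  110. ] 63.05111743855886 thick 10.449415914858433
115 [424.8 326.4 115. ] [485.9 324.2 115. ] 61.083082501015596 thick 10.123254913550172
120 [425.8 326.6 120. ] [484.9 324.4 120. ] 59.11504756347228 thick 9.797093912241975
125 [426.8 326.7 125. ] [483.9 324.6 125. ] 57.14701262592896 thick 9.470932910933774
130 [427.8 326.8 130. ] [482.9 324.7 130. ] 55.17897768838569 thick 9.144771909625565
[423.8 291.    9. ] [484.6 288.8   9. ]
```

View pics/w7.png

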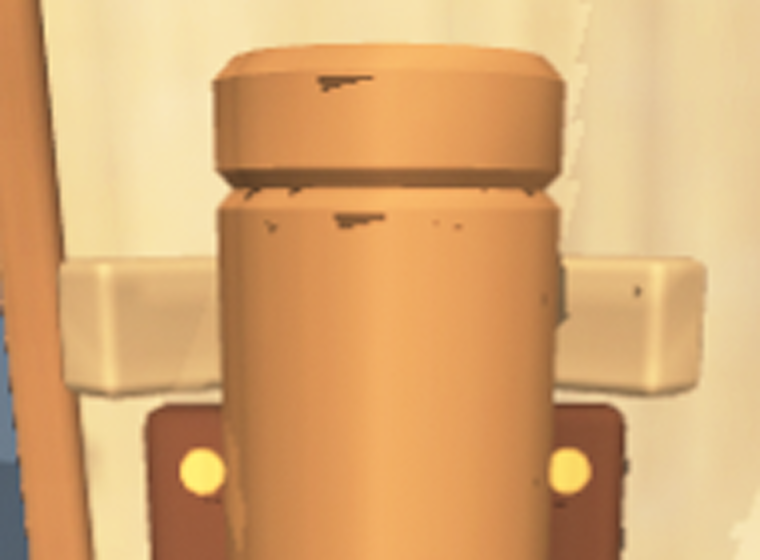

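View pics/w8.png

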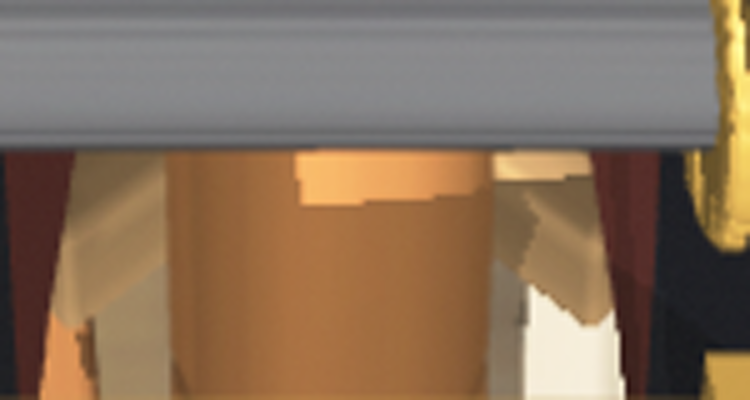

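```bash
python3 -m creep '[{"tx":0,"ty":0,"tz":-0.5,"rx":0,"ry":0,"rz":0,"fingers":255},{"tx":0,"ty":0,"tz":-1,"rx":0,"ry":0,"rz":0,"fingers":255}]'; python3 -c "
from workcell import ctrl
o=ctrl.get_obs();print(o['ee_pos'],o['ft_force'],o['moment'])"
python3 -m creep '[{"tx":0,"ty":0,"tz":-0.5,"rx":0,"ry":0,"rz":0,"fingers":255}]'; python3 -c "
from workcell import ctrl
o=ctrl.get_obs();print(o['ee_pos'],o['ft_force'],o['moment'])"
```

```text
t: 8.82
ee_pos: [452.8, 247.2, 115.7]
orientation: [-1.194, 1.237, -1.237]
ft_force: [-2.7, -1.7, 10.7]
width: 29.6
[452.78309378 247.23722442 115.74751294] [-2.71578925 -1.65104593 10.73881676] [-0.28581814  0.41123055  0.0471555 ]
t: 8.95
ee_pos: [452.8, 247.2, 115.7]
orientation: [-1.194, 1.237, -1.237]
ft_force: [-5.1, -3.7, 16.4]
width: 28.8
[452.78890734 247.23844519 115.68021264] [-5.08037044 -3.72011109 16.40760529] [-0.37881847  0.63290858  0.04214685]
```

Run:
```python
from h import *
from workcell import ctrl
np.set_printoptions(precision=1,suppress=True)
W=ctrl.get_image("wrist");o=ctrl.get_obs()["ee_pos"]
W1=dict(W);Rm=R.from_rotvec(np.ravel(W["rvec"])).as_matrix()
d=np.array([452.064,245.215,199.32])-o
W1["tvec"]=np.ravel(W["tvec"])-Rm@d
# second-image pixels were taken at z 116.2
W2=dict(W);W2["tvec"]=np.ravel(W["tvec"])-Rm@(np.array([452.66,247.23,116.19])-o)
for p,q in(((273.4,128.5),(246,141)),((377.3,128.5),(406,141)),((275,117.5),(246,124.5)),((375,117.5),(406,124.5)),((273.5,139.3),(247,157)),((376.5,139.3),(405,157))):
    print(tri(W1,p,W2,q))
```

```text
(array([422.7, 321.3, 106.9]), np.float64(0.15656751474512656))
(array([482.9, 320.2, 130.7]), np.float64(0.6168889126717794))
(array([425.4, 327.7, 117.2]), np.float64(0.08547154469397346))
(array([479.6, 326.2, 147. ]), np.float64(0.587114425915044))
(array([422.1, 314.8, 105.3]), np.float64(0.29494216887273833))
(array([482.7, 314.6, 130.1]), np.float64(0.9582924208415714))
```

```bash
python3 -m creep '[{"tx":-0.5,"ty":0,"tz":0.9,"rx":0,"ry":0,"rz":0,"fingers":255},{"tx":-0.5,"ty":0,"tz":0.9,"rx":0,"ry":0,"rz":0,"fingers":255}]'; python3 -c "
from workcell import ctrl
o=ctrl.get_obs();print(o['ee_pos'],o['ft_force'],o['moment'])"
```

```text
t: 9.25
ee_pos: [452.4, 247.3, 115.8]
orientation: [-1.193, 1.237, -1.237]
ft_force: [-0.6, -1.7, 4.5]
width: 29.1
[452.39859451 247.33126653 115.84007405] [-0.61483982 -1.69234976  4.50727614] [-0.11898769  0.02387618  0.08032017]
```

```bash
python3 -m creep '[{"tx":0,"ty":0,"tz":0.3,"rx":0,"ry":0,"rz":0,"fingers":200},{"tx":0,"ty":0,"tz":0.3,"rx":0,"ry":0,"rz":0,"fingers":120},{"tx":0,"ty":0,"tz":0.3,"rx":0,"ry":0,"rz":0,"fingers":60},{"tx":0,"ty":0,"tz":0.3,"rx":0,"ry":0,"rz":0,"fingers":0},{"tx":0,"ty":0,"tz":0.3,"rx":0,"ry":0,"rz":0,"fingers":0},{"tx":0,"ty":0,"tz":0.3,"rx":0,"ry":0,"rz":0,"fingers":0},{"tx":0,"ty":0,"tz":0.3,"rx":0,"ry":0,"rz":0,"fingers":0}]'
python3 - <<'E'
from h import *
from workcell import ctrl
W=ctrl.get_image("wrist");cv2.imwrite("pics/w9.png",W["pixels"])
E
```

```text
t: 10.12
ee_pos: [452.1, 247.2, 115.9]
orientation: [-1.194, 1.238, -1.237]
ft_force: [-0.7, 0.4, 0.3]
width: 85.9
```

View pics/w9.png

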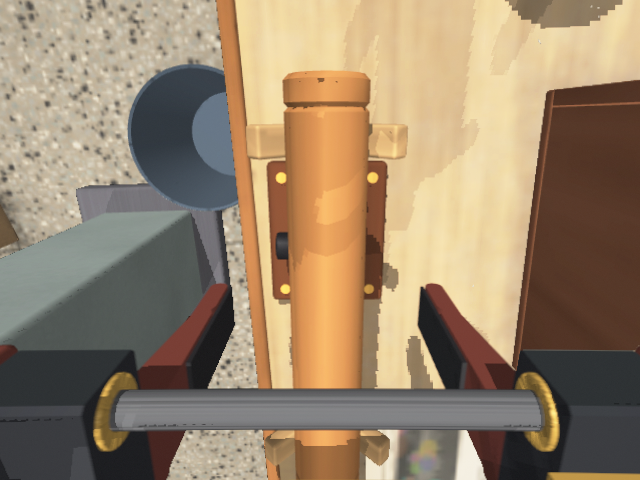

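The long blank hasn't moved after release: it lies in both forks, with the far fork at rows 125–158 and its centre on column 327. Next I'll retreat upward.

```bash
python3 -m creep '[{"tx":0,"ty":0,"tz":6,"rx":0,"ry":0,"rz":0,"fingers":0},{"tx":0,"ty":0,"tz":25,"rx":0,"ry":0,"rz":0,"fingers":0},{"tx":0,"ty":0,"tz":60,"rx":0,"ry":0,"rz":0,"fingers":0},{"tx":0,"ty":0,"tz":95,"rx":0,"ry":0,"rz":0,"fingers":0},{"tx":0,"ty":0,"tz":110,"rx":0,"ry":0,"rz":0,"fingers":0}]'
python3 - <<'E'
from h import *
from workcell import ctrl
np.set_printoptions(precision=3,suppress=True)
a=np.deg2rad(21.2);u=np.array([np.cos(a),np.sin(a),0]);s,c=np.sin(np.deg2rad(35)),np.cos(np.deg2rad(35))
r,p=turn(rot(s*u-np.array([0,0,c]),[u[1],-u[0],0]));print(r,np.array([460.5,-163.4,188.6])-p)
W=ctrl.get_image("wrist");cv2.imwrite("pics/w10.png",W["pixels"])
E
```

```text
t: 10.8
ee_pos: [452.9, 247.6, 228.1]
orientation: [-1.19, 1.236, -1.237]
ft_force: [0.3, 0.2, -0.6]
width: 87.9
[ 0.526 -0.374 -1.125] [   7.578 -411.05   -39.463]
```

View pics/w10.png

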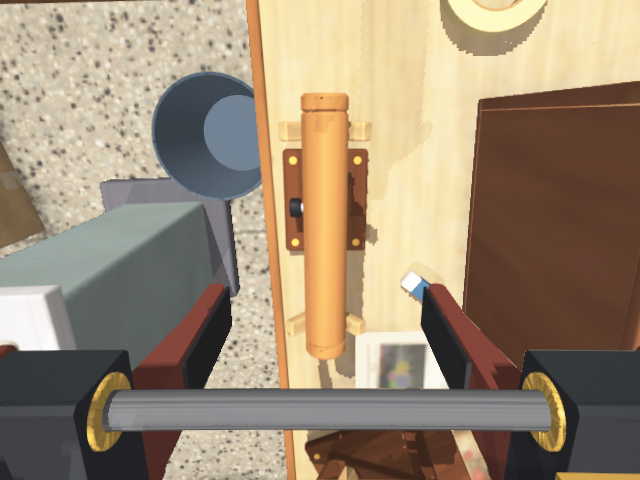

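The long blank lies cradled across both forks, from about (325,95) to (327,355). Now over to the short one.

```bash
python3 -m creep '[{"tx":0,"ty":-35,"tz":5,"rx":0.06,"ry":-0.043,"rz":-0.128,"fingers":0},{"tx":0,"ty":-85,"tz":5,"rx":0.13,"ry":-0.092,"rz":-0.278,"fingers":0},{"tx":0,"ty":-140,"tz":5,"rx":0.2,"ry":-0.142,"rz":-0.428,"fingers":0},{"tx":0,"ty":-195,"tz":5,"rx":0.27,"ry":-0.192,"rz":-0.578,"fingers":0},{"tx":0,"ty":-250,"tz":5,"rx":0.34,"ry":-0.242,"rz":-0.728,"fingers":0},{"tx":2,"ty":-305,"tz":0,"rx":0.41,"ry":-0.292,"rz":-0.878,"fingers":0},{"tx":4,"ty":-355,"tz":-12,"rx":0.47,"ry":-0.334,"rz":-1.006,"fingers":0},{"tx":6,"ty":-395,"tz":-28,"rx":0.526,"ry":-0.374,"rz":-1.125,"fingers":0},{"tx":8,"ty":-411,"tz":-39,"rx":0.526,"ry":-0.374,"rz":-1.125,"fingers":0},{"tx":8,"ty":-411,"tz":-39,"rx":0.526,"ry":-0.374,"rz":-1.125,"fingers":0}]'
python3 -m creep '[{"tx":0,"ty":0,"tz":0,"rx":0,"ry":0,"rz":0,"fingers":0},{"tx":0,"ty":0,"tz":0,"rx":0,"ry":0,"rz":0,"fingers":0}]'
python3 - <<'E'
from h import *
from workcell import ctrl
np.set_printoptions(precision=2,suppress=True)
W=ctrl.get_image("wrist");o=ctrl.get_obs();v=W["pixels"].copy()
a=np.deg2rad(21.2);d=np.array([np.cos(a)*.819,np.sin(a)*.819,.574]);S=np.array([469.2,-160,62])
pp=proj(W,[S,S+d*65,S+d*130]);print(pp,o["ee_pos"])
for p in pp: cv2.circle(v,tuple(int(i) for i in p),3,(0,0,255),-1)
cv2.imwrite("pics/w11.png",v)
u=np.array([np.cos(a),np.sin(a),0]);s,c=np.sin(np.deg2rad(35)),np.cos(np.deg2rad(35))
print(turn(rot(s*u-np.array([0,0,c]),[u[1],-u[0],0])))
E
```

```text
t: 12.1
ee_pos: [459.3, -164.5, 185.3]
orientation: [0.22, 1.84, -1.629]
ft_force: [-0.6, 0.5, 0.9]
width: 87.9
t: 12.35
ee_pos: [460.2, -162.9, 187.2]
orientation: [0.218, 1.835, -1.627]
ft_force: [-0.5, -0.5, 0.2]
width: 87.7
[[326.4  319.85]
 [326.57 237.75]
 [326.78 142.88]] [ 460.26 -162.93  187.31]
(array([-0., -0., -0.]), array([ 460.26, -162.93,  187.31]))
```

View pics/w11.png

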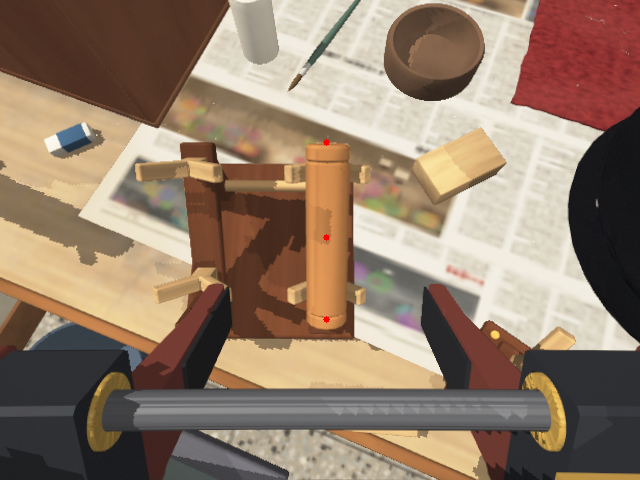

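```bash
python3 -m creep '[{"tx":12,"ty":5,"tz":-18,"rx":0,"ry":0,"rz":0,"fingers":0},{"tx":26,"ty":10,"tz":-39,"rx":0,"ry":0,"rz":0,"fingers":0},{"tx":40,"ty":15,"tz":-61,"rx":0,"ry":0,"rz":0,"fingers":0},{"tx":53,"ty":20,"tz":-80,"rx":0,"ry":0,"rz":0,"fingers":0},{"tx":61,"ty":23,"tz":-92,"rx":0,"ry":0,"rz":0,"fingers":0},{"tx":64,"ty":24,"tz":-97,"rx":0,"ry":0,"rz":0,"fingers":0},{"tx":64,"ty":24,"tz":-97,"rx":0,"ry":0,"rz":0,"fingers":0},{"tx":64,"ty":24,"tz":-97,"rx":0,"ry":0,"rz":0,"fingers":0}]'
python3 - <<'E'
from h import *
from workcell import ctrl
np.set_printoptions(precision=2,suppress=True)
W=ctrl.get_image("wrist");cv2.imwrite("pics/w12.png",W["pixels"]);o=ctrl.get_obs();Rc=R.from_rotvec(o["orientation"]).as_matrix();print(o["ee_pos"],o["ft_force"])
for row in range(120,200,10):
    c,d=ray(W,(326,row));c=Rc.T@(c-o["ee_pos"]);d=Rc.T@d;print(row,c+d*(-26-c[1])/d[1])
E
```

```text
t: 13.4
ee_pos: [524.1, -139.9, 90.4]
orientation: [0.219, 1.835, -1.628]
ft_force: [-0.3, 0.0, 0.7]
width: 88.0
[ 524.15 -139.98   90.5 ] [-0.23  0.48  0.15]
120 [-81.84 -26.     0.44]
130 [-78.82 -26.     0.44]
140 [-75.75 -26.     0.45]
150 [-72.64 -26.     0.45]
160 [-69.47 -26.     0.45]
170 [-66.25 -26.     0.45]
180 [-62.98 -26.     0.45]
190 [-59.66 -26.     0.45]
```

View pics/w12.png

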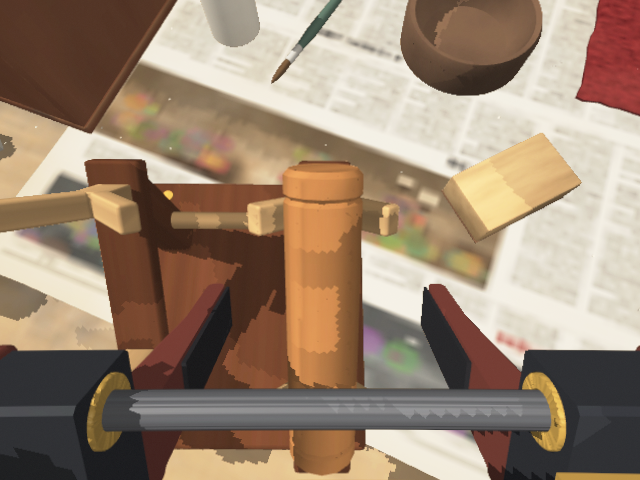

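```bash
python3 -m creep '[{"tx":-0.4,"ty":1,"tz":0,"rx":0,"ry":0,"rz":0,"fingers":255},{"tx":-0.4,"ty":1,"tz":0,"rx":0,"ry":0,"rz":0,"fingers":255},{"tx":-0.4,"ty":1,"tz":0,"rx":0,"ry":0,"rz":0,"fingers":255},{"tx":-0.4,"ty":1,"tz":0,"rx":0,"ry":0,"rz":0,"fingers":255},{"tx":-0.4,"ty":1,"tz":0,"rx":0,"ry":0,"rz":0,"fingers":255},{"tx":-0.4,"ty":1,"tz":0,"rx":0,"ry":0,"rz":0,"fingers":255},{"tx":-0.4,"ty":1,"tz":0,"rx":0,"ry":0,"rz":0,"fingers":255},{"tx":-0.4,"ty":1,"tz":0,"rx":0,"ry":0,"rz":0,"fingers":255}]'
python3 -m creep '[{"tx":-2,"ty":-1,"tz":3,"rx":0,"ry":0,"rz":0,"fingers":255},{"tx":-5,"ty":-2,"tz":8,"rx":0,"ry":0,"rz":0,"fingers":255},{"tx":-11,"ty":-4,"tz":17,"rx":0,"ry":0,"rz":0,"fingers":255},{"tx":-20,"ty":-8,"tz":31,"rx":0,"ry":0,"rz":0,"fingers":255},{"tx":-31,"ty":-12,"tz":48,"rx":0,"ry":0,"rz":0,"fingers":255},{"tx":-45,"ty":-17,"tz":70,"rx":0,"ry":0,"rz":0,"fingers":255},{"tx":-50,"ty":-19,"tz":90,"rx":0,"ry":0,"rz":0,"fingers":255},{"tx":-50,"ty":-19,"tz":100,"rx":0,"ry":0,"rz":0,"fingers":255},{"tx":-50,"ty":-19,"tz":100,"rx":0,"ry":0,"rz":0,"fingers":255}]'
python3 - <<'E'
from h import *
from workcell import ctrl
np.set_printoptions(precision=3,suppress=True)
o=ctrl.get_obs();W=ctrl.get_image("wrist");cv2.imwrite("pics/w13.png",W["pixels"])
z=np.array([.966,-.257,0]);r,p=turn(rot([0,0,-1],z));print(r,np.array([476,-329.6,200])-p,o["ft_force"],o["qpos"])
E
```

```text
t: 14.45
ee_pos: [523.5, -138.5, 89.8]
orientation: [0.219, 1.837, -1.627]
ft_force: [-1.5, 1.6, 0.1]
width: 29.4
t: 15.58
ee_pos: [473.8, -158.3, 190.9]
orientation: [0.22, 1.834, -1.629]
ft_force: [-1.3, -1.0, -2.0]
width: 29.4
[-0.472  0.42   0.91 ] [   2.344 -171.562    9.736] [-1.264 -0.99  -2.039] [-0.646  0.235  2.21   1.027  0.606 -0.291]
```

View pics/w13.png

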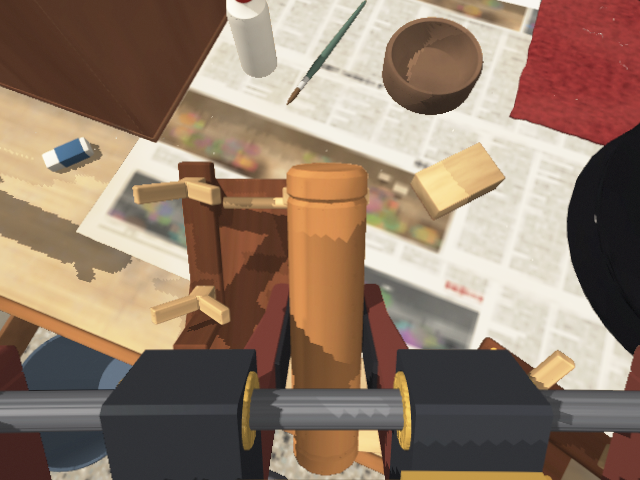

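Run:
```python
from h import *
from workcell import ctrl
np.set_printoptions(precision=1,suppress=True)
W=ctrl.get_image("wrist");o=ctrl.get_obs();Rc=R.from_rotvec(o["orientation"]).as_matrix()
th=np.linspace(0,2*np.pi,90)
for r in(15,13.5):
  for e in(-4,-2,0,2,4):
    out=[]
    for s in(65+e,-65+e):
        P=np.array([[-s,-11+r*np.cos(t),r*np.sin(t)] for t in th]);q=proj(W,P@Rc.T+o["ee_pos"]);out+= [q[:,1].min(),q[:,1].max(),q[:,0].min(),q[:,0].max()]
    print(r,e,np.array(out))
v=W["pixels"]
cv2.imwrite("pics/w14.png",np.hstack([cv2.resize(v[150:220,270:390],None,fx=3,fy=3,interpolation=cv2.INTER_CUBIC),cv2.resize(v[410:480,270:390],None,fx=3,fy=3,interpolation=cv2.INTER_CUBIC)]))
```

```text
15 -4 [173.8 186.6 283.  364.7 432.7 487.3 291.9 356.4]
15 -2 [168.8 180.6 282.8 364.9 429.4 483.7 291.8 356.5]
15 0 [163.8 174.5 282.7 365.1 426.2 480.  291.7 356.6]
15 2 [158.8 168.4 282.5 365.3 422.9 476.3 291.6 356.7]
15 4 [153.7 162.2 282.3 365.4 419.6 472.6 291.5 356.8]
13.5 -4 [174.3 185.9 287.2 360.6 435.  484.1 295.1 353.2]
13.5 -2 [169.3 179.9 287.  360.8 431.7 480.5 295.  353.3]
13.5 0 [164.3 173.9 286.8 360.9 428.5 476.9 295.  353.4]
13.5 2 [159.1 167.8 286.7 361.1 425.2 473.2 294.9 353.4]
13.5 4 [154.  161.7 286.5 361.2 421.9 469.5 294.8 353.5]
```

View pics/w14.png

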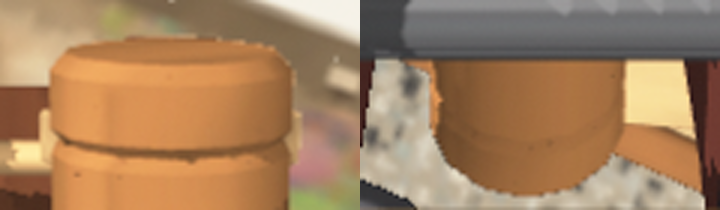

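Run:
```python
from h import *
import pickle
np.set_printoptions(precision=1,suppress=True)
T,S=pickle.load(open("im0.pkl","rb"))
for z in(0,100,150,200): print(z,[onz(T,p,z)[:2] for p in((436,215),(445,240),(465,258),(507,266))])
# plate-top centre & bird beak, both views
print(tri(T,(468,200),S,(334,103)), tri(T,(512,197),S,(342,83)))
```

```text
0 [array([ 668.3, -336.5]), array([ 605.9, -357.8]), array([ 563.1, -405.8]), array([ 547.3, -507.8])]
100 [array([ 639.7, -314.3]), array([ 582.2, -333.9]), array([ 542.7, -378.2]), array([ 528.2, -472.2])]
150 [array([ 625.4, -303.2]), array([ 570.3, -322. ]), array([ 532.5, -364.4]), array([ 518.6, -454.4])]
200 [array([ 611.1, -292.1]), array([ 558.5, -310.1]), array([ 522.3, -350.6]), array([ 509. , -436.6])]
(array([ 654.4, -364.5,  185.1]), np.float64(5.916785423819474)) (array([ 671.9, -470.7,  154. ]), np.float64(0.6050353037906223))
```

Run:
```python
import pickle,cv2,numpy as np
T,S=pickle.load(open("im0.pkl","rb"))
a=cv2.resize(T["pixels"][130:275,430:585],None,fx=4.5,fy=4.0,interpolation=cv2.INTER_CUBIC)
b=cv2.resize(S["pixels"][35:165,280:405],None,fx=4.5,fy=4.5,interpolation=cv2.INTER_CUBIC)
a=cv2.convertScaleAbs(a,alpha=1.8,beta=20);b=cv2.convertScaleAbs(b,alpha=2.2,beta=20)
cv2.imwrite("pics/pt.png",a);cv2.imwrite("pics/ps.png",b)
```

```text
(no output)
```

View pics/pt.png

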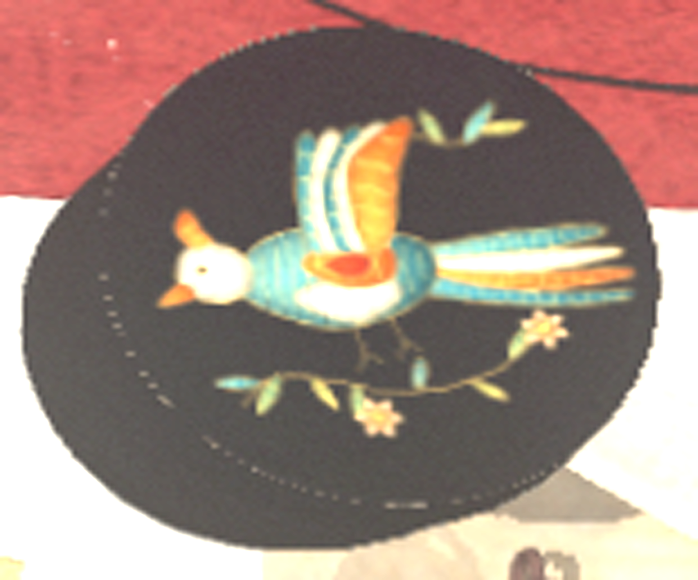

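View pics/ps.png

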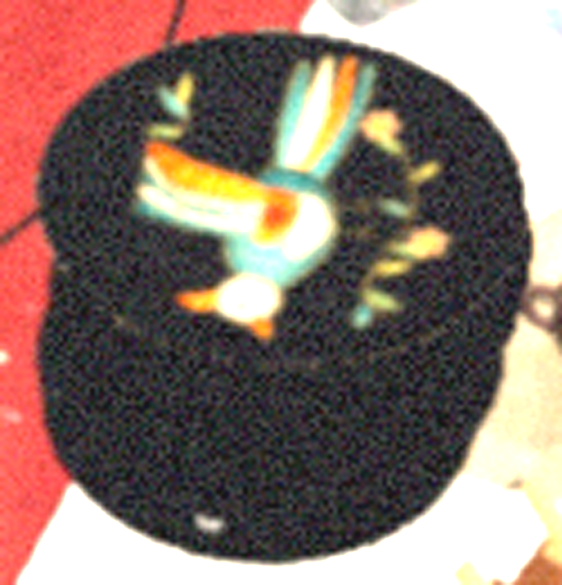

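Run:
```python
from h import *
import pickle
np.set_printoptions(precision=1,suppress=True)
T,S=pickle.load(open("im0.pkl","rb"))
t=lambda p:(430+p[0]/4.5,130+p[1]/4.0); s=lambda p:(280+p[0]/4.5,35+p[1]/4.5)
z=[]
for a,b in(((160,305),(265,335)),((380,417),(428,240)),((545,328),(380,125)),((400,125),(152,150)),((215,383),(360,318))):
    P,e=tri(T,t(a),S,s(b));z.append(P[2]);print(P,e)
h=np.median(z)
rim=np.array([onz(T,t(p),h)[:2] for p in((105,170),(105,280),(165,402),(210,445),(300,490),(400,505),(500,490),(655,280),(330,30))])
A=np.c_[2*rim,np.ones(len(rim))];c=np.linalg.lstsq(A,(rim**2).sum(1),rcond=None)[0];print("centre",c[:2],"r",np.sqrt(c[2]+c[:2]@c[:2]),h)
print(rim)
```

```text
[ 642.6 -362.6  171.5] 2.3869887469471127
[ 585.  -467.2  167.5] 0.5002738508540642
[ 638.  -550.4  166.2] 0.2680436232195978
[ 753.5 -486.9  162.9] 0.7854690181303564
[ 598.5 -385.7  178.2] 2.1644534455262896
centre [ 672.7 -469.9] r 135.75957695790453 167.53431074530937
[[ 718.5 -338.7]
 [ 655.6 -337.4]
 [ 588.8 -364.6]
 [ 566.1 -385.3]
 [ 543.4 -427.3]
 [ 537.2 -474.5]
 [ 547.1 -522.6]
 [ 667.  -605.7]
 [ 806.2 -452.9]]
```

```bash
python3 -m creep '[{"tx":0,"ty":-10,"tz":25,"rx":0,"ry":0,"rz":0,"fingers":255},{"tx":-10,"ty":-30,"tz":40,"rx":-0.066,"ry":0.059,"rz":0.127,"fingers":255},{"tx":-15,"ty":-55,"tz":40,"rx":-0.137,"ry":0.122,"rz":0.264,"fingers":255},{"tx":-15,"ty":-80,"tz":40,"rx":-0.212,"ry":0.189,"rz":0.41,"fingers":255},{"tx":-15,"ty":-105,"tz":40,"rx":-0.288,"ry":0.256,"rz":0.555,"fingers":255},{"tx":-10,"ty":-130,"tz":40,"rx":-0.363,"ry":0.323,"rz":0.7,"fingers":255},{"tx":-5,"ty":-152,"tz":40,"rx":-0.43,"ry":0.382,"rz":0.828,"fingers":255},{"tx":2,"ty":-172,"tz":35,"rx":-0.472,"ry":0.42,"rz":0.91,"fingers":255},{"tx":2,"ty":-172,"tz":30,"rx":-0.472,"ry":0.42,"rz":0.91,"fingers":255},{"tx":2,"ty":-172,"tz":30,"rx":-0.472,"ry":0.42,"rz":0.91,"fingers":255}]'
python3 -m creep '[{"tx":0,"ty":0,"tz":0,"rx":0,"ry":0,"rz":0,"fingers":255},{"tx":0,"ty":0,"tz":0,"rx":0,"ry":0,"rz":0,"fingers":255}]'
python3 - <<'E'
from h import *
from workcell import ctrl
np.set_printoptions(precision=3,suppress=True)
W=ctrl.get_image("wrist");cv2.imwrite("pics/w15.png",W["pixels"])
z=np.array([.966,-.257,0]);r,p=turn(rot([0,0,-1],z));print(r,np.array([475.9,-330.6,200])-p,ctrl.get_obs()["ft_force"],ctrl.get_obs()["moment"])
E
```

```text
t: 16.92
ee_pos: [474.7, -328.6, 218.4]
orientation: [-1.074, 1.402, -1.396]
ft_force: [0.3, -0.5, -1.4]
width: 29.4
t: 17.18
ee_pos: [475.4, -329.6, 220.1]
orientation: [-1.075, 1.399, -1.399]
ft_force: [0.1, -0.8, -1.2]
width: 29.4
[ 0.    -0.     0.001] [  0.399  -0.91  -20.186] [ 0.381  0.085 -1.574] [-0.06  -0.089 -0.042]
```

View pics/w15.png

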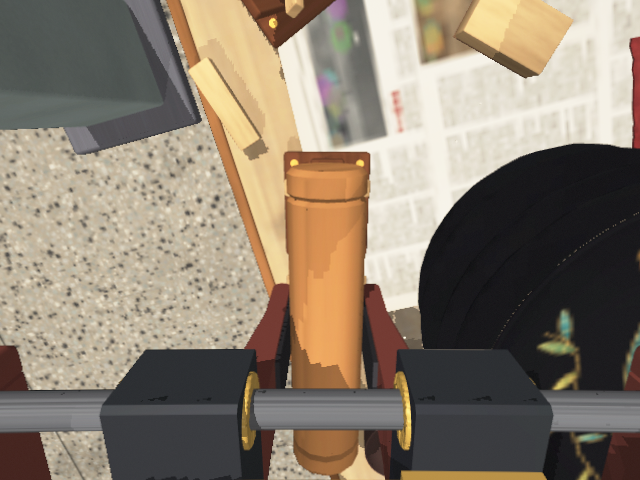

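Run:
```python
from h import *
from workcell import ctrl
np.set_printoptions(precision=2,suppress=True)
W=ctrl.get_image("wrist")
a,b=onz(W,(294,163),9),onz(W,(360.5,163),9);print(a,b)
d=(b-a)[:2]/np.linalg.norm((b-a)[:2]);m=(a+b)[:2]/2;n=np.array([-d[1],d[0]]);print("jaw dir",d,"len",np.linalg.norm(b-a),"centre est",m-40*n, m)
```

```text
[ 457.43 -282.71    9.  ] [ 516.84 -298.53    9.  ]
jaw dir [ 0.97 -0.26] len 61.483122245999 centre est [ 476.84 -329.28] [ 487.14 -290.62]
```

```bash
python3 -m creep '[{"tx":0.8,"ty":-0.8,"tz":-15,"rx":0,"ry":0,"rz":0,"fingers":255},{"tx":0.8,"ty":-0.8,"tz":-40,"rx":0,"ry":0,"rz":0,"fingers":255},{"tx":0.8,"ty":-0.8,"tz":-65,"rx":0,"ry":0,"rz":0,"fingers":255},{"tx":0.8,"ty":-0.8,"tz":-85,"rx":0,"ry":0,"rz":0,"fingers":255},{"tx":0.8,"ty":-0.8,"tz":-94,"rx":0,"ry":0,"rz":0,"fingers":255},{"tx":0.8,"ty":-0.8,"tz":-96,"rx":0,"ry":0,"rz":0,"fingers":255},{"tx":0.8,"ty":-0.8,"tz":-98,"rx":0,"ry":0,"rz":0,"fingers":255}]'
python3 -m creep '[{"tx":0,"ty":0,"tz":-1,"rx":0,"ry":0,"rz":0,"fingers":255},{"tx":0,"ty":0,"tz":-2,"rx":0,"ry":0,"rz":0,"fingers":255}]'
python3 -m creep '[{"tx":0,"ty":0,"tz":-1,"rx":0,"ry":0,"rz":0,"fingers":255},{"tx":0,"ty":0,"tz":-2,"rx":0,"ry":0,"rz":0,"fingers":255}]'
```

```text
t: 18.15
ee_pos: [476.9, -330.9, 122.3]
orientation: [-1.075, 1.397, -1.399]
ft_force: [-0.2, -0.4, -1.5]
width: 29.2
t: 18.4
ee_pos: [476.8, -330.8, 120.3]
orientation: [-1.075, 1.398, -1.399]
ft_force: [0.3, -0.3, -1.5]
width: 29.3
t: 18.65
ee_pos: [476.6, -330.6, 117.9]
orientation: [-1.075, 1.398, -1.398]
ft_force: [0.7, 0.0, -1.4]
width: 29.4
```

```bash
python3 -m creep '[{"tx":0,"ty":0,"tz":-1,"rx":0,"ry":0,"rz":0,"fingers":255},{"tx":0,"ty":0,"tz":-2,"rx":0,"ry":0,"rz":0,"fingers":255}]'
```

```text
t: 18.9
ee_pos: [476.5, -330.6, 115.8]
orientation: [-1.075, 1.398, -1.398]
ft_force: [-0.9, -0.3, -1.0]
width: 29.1
```

```bash
python3 -m creep '[{"tx":0,"ty":0,"tz":-1,"rx":0,"ry":0,"rz":0,"fingers":255},{"tx":0,"ty":0,"tz":-2,"rx":0,"ry":0,"rz":0,"fingers":255}]'
```

```text
t: 19.15
ee_pos: [476.5, -330.6, 113.8]
orientation: [-1.075, 1.398, -1.398]
ft_force: [-0.1, -0.3, -1.8]
width: 29.4
```

```bash
python3 -m creep '[{"tx":0,"ty":0,"tz":-1,"rx":0,"ry":0,"rz":0,"fingers":255},{"tx":0,"ty":0,"tz":-2,"rx":0,"ry":0,"rz":0,"fingers":255}]'
```

```text
t: 19.4
ee_pos: [476.5, -330.6, 111.8]
orientation: [-1.075, 1.398, -1.398]
ft_force: [0.2, 0.5, -1.4]
width: 29.5
```

```bash
python3 -m creep '[{"tx":0,"ty":0,"tz":-1,"rx":0,"ry":0,"rz":0,"fingers":255}]'
```

```text
t: 19.52
ee_pos: [476.5, -330.6, 110.8]
orientation: [-1.075, 1.398, -1.398]
ft_force: [0.5, 0.8, -1.3]
width: 29.1
```

```bash
python3 -m creep '[{"tx":0,"ty":0,"tz":-1,"rx":0,"ry":0,"rz":0,"fingers":255}]'
```

```text
t: 19.65
ee_pos: [476.5, -330.6, 109.8]
orientation: [-1.075, 1.398, -1.398]
ft_force: [-1.2, -0.4, -2.3]
width: 29.3
```

```bash
python3 -m creep '[{"tx":0,"ty":0,"tz":-1,"rx":0,"ry":0,"rz":0,"fingers":255}]' | grep -E 'ee|ft'
```

```text
ee_pos: [476.5, -330.6, 108.8]
ft_force: [0.4, -0.3, -2.0]
```

```bash
python3 -m creep '[{"tx":0,"ty":0,"tz":-1,"rx":0,"ry":0,"rz":0,"fingers":255}]' | grep -E 'ee|ft'
```

```text
ee_pos: [476.5, -330.6, 107.8]
ft_force: [0.7, -0.5, -1.6]
```

```bash
python3 -m creep '[{"tx":0,"ty":0,"tz":-0.5,"rx":0,"ry":0,"rz":0,"fingers":255}]' | grep -E 'ee|ft'
```

```text
ee_pos: [476.5, -330.6, 107.3]
ft_force: [0.6, -0.2, -1.0]
```

```bash
python3 -m creep '[{"tx":0,"ty":0,"tz":-0.5,"rx":0,"ry":0,"rz":0,"fingers":255}]' | grep -E 'ee|ft'
```

```text
ee_pos: [476.5, -330.6, 106.9]
ft_force: [0.1, -0.4, -2.1]
```

```bash
python3 -m creep '[{"tx":0,"ty":0,"tz":-1,"rx":0,"ry":0,"rz":0,"fingers":255}]' | grep -E 'ee|ft'
```

```text
ee_pos: [476.6, -330.6, 105.9]
ft_force: [-0.9, -0.0, -1.9]
```

```bash
python3 -m creep '[{"tx":0,"ty":0,"tz":-1,"rx":0,"ry":0,"rz":0,"fingers":255}]' | grep -E 'ee|ft'
```

```text
ee_pos: [476.5, -330.6, 104.8]
ft_force: [0.3, 0.1, -1.2]
```

```bash
python3 -c "
from workcell import ctrl
import cv2
cv2.imwrite('pics/w16.png',ctrl.get_image('wrist')['pixels']);print(ctrl.get_obs()['moment'],ctrl.get_obs()['ft_force'])"
```

```text
[-0.02724233 -0.05348441  0.01472034] [-0.15161979 -0.31366134 -1.48361205]
```

View pics/w16.png

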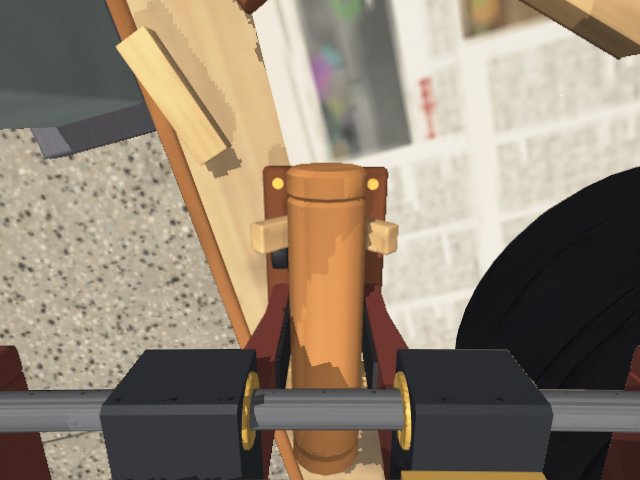

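```bash
python3 -m creep '[{"tx":-0.6,"ty":0.2,"tz":-1,"rx":0,"ry":0,"rz":0,"fingers":255}]' | grep -E 'ee|ft'
```

```text
ee_pos: [475.9, -330.4, 103.9]
ft_force: [0.4, -0.2, -1.7]
```

```bash
python3 -m creep '[{"tx":0,"ty":0,"tz":-1,"rx":0,"ry":0,"rz":0,"fingers":255}]' | grep -E 'ee|ft'
```

```text
ee_pos: [475.9, -330.3, 102.9]
ft_force: [-2.6, 1.1, 6.0]
```

```bash
python3 -m creep '[{"tx":0,"ty":0,"tz":-1,"rx":0,"ry":0,"rz":0,"fingers":255}]' | grep -E 'ee|ft'
```

```text
ee_pos: [475.9, -330.4, 102.8]
ft_force: [-4.6, 3.9, 15.2]
```

```bash
python3 -m creep '[{"tx":0,"ty":0,"tz":-0.7,"rx":0,"ry":0,"rz":0,"fingers":255}]' | grep -E 'ee|ft'
```

```text
ee_pos: [475.9, -330.4, 102.7]
ft_force: [-6.8, 4.4, 19.8]
```

```bash
python3 -c "
from workcell import ctrl
o=ctrl.get_obs();print(o['moment'],o['ft_force'])"; python3 -m creep '[{"tx":-0.5,"ty":0.2,"tz":1.3,"rx":0,"ry":0,"rz":0,"fingers":255},{"tx":-0.5,"ty":0.2,"tz":1.3,"rx":0,"ry":0,"rz":0,"fingers":255}]' ; python3 -c "
from workcell import ctrl
import cv2
cv2.imwrite('pics/w17.png',ctrl.get_image('wrist')['pixels'])
o=ctrl.get_obs();print(o['moment'],o['ft_force'])"
```

```text
[0.59705172 0.84555588 0.00857308] [-6.80212926  4.43245205 19.82373011]
t: 21.2
ee_pos: [475.6, -330.3, 102.8]
orientation: [-1.075, 1.398, -1.399]
ft_force: [-1.0, 0.9, 4.1]
width: 29.7
[ 0.04853725  0.06409686 -0.02245183] [-0.54038373  0.88115326  4.20866748]
```

View pics/w17.png

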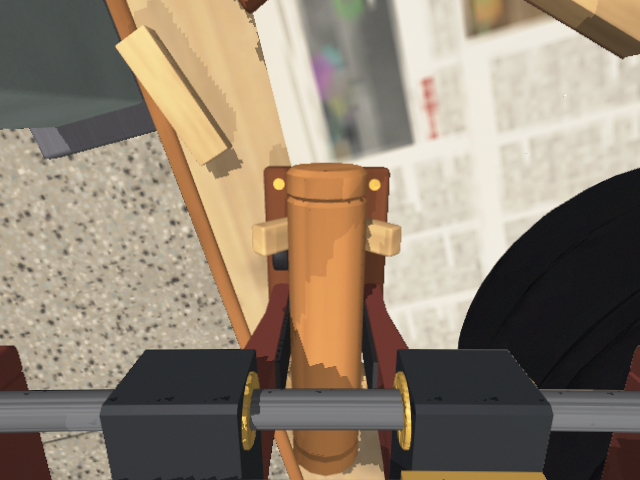

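```bash
python3 -m creep '[{"tx":0,"ty":0,"tz":0.3,"rx":0,"ry":0,"rz":0,"fingers":200},{"tx":0,"ty":0,"tz":0.3,"rx":0,"ry":0,"rz":0,"fingers":120},{"tx":0,"ty":0,"tz":0.3,"rx":0,"ry":0,"rz":0,"fingers":60},{"tx":0,"ty":0,"tz":0.3,"rx":0,"ry":0,"rz":0,"fingers":0},{"tx":0,"ty":0,"tz":0.3,"rx":0,"ry":0,"rz":0,"fingers":0},{"tx":0,"ty":0,"tz":0.3,"rx":0,"ry":0,"rz":0,"fingers":0},{"tx":0,"ty":0,"tz":0.3,"rx":0,"ry":0,"rz":0,"fingers":0}]'
python3 -m creep '[{"tx":0,"ty":0,"tz":6,"rx":0,"ry":0,"rz":0,"fingers":0},{"tx":0,"ty":0,"tz":25,"rx":0,"ry":0,"rz":0,"fingers":0},{"tx":0,"ty":0,"tz":60,"rx":0,"ry":0,"rz":0,"fingers":0},{"tx":0,"ty":0,"tz":95,"rx":0,"ry":0,"rz":0,"fingers":0},{"tx":0,"ty":0,"tz":110,"rx":0,"ry":0,"rz":0,"fingers":0},{"tx":0,"ty":0,"tz":110,"rx":0,"ry":0,"rz":0,"fingers":0}]'
python3 - <<'E'
from h import *
from workcell import ctrl
np.set_printoptions(precision=1,suppress=True)
W=ctrl.get_image("wrist");cv2.imwrite("pics/w18.png",W["pixels"])
v=W["pixels"]
cv2.imwrite("pics/w19.png",cv2.resize(v[140:360,240:420],None,fx=2.7,fy=2.7,interpolation=cv2.INTER_CUBIC))
E
```

```text
t: 22.12
ee_pos: [475.4, -330.2, 102.8]
orientation: [-1.075, 1.398, -1.398]
ft_force: [0.1, -0.0, -0.2]
width: 85.7
t: 22.88
ee_pos: [475.9, -330.5, 214.2]
orientation: [-1.075, 1.396, -1.4]
ft_force: [-0.3, 0.3, -0.2]
width: 87.8
```

View pics/w18.png

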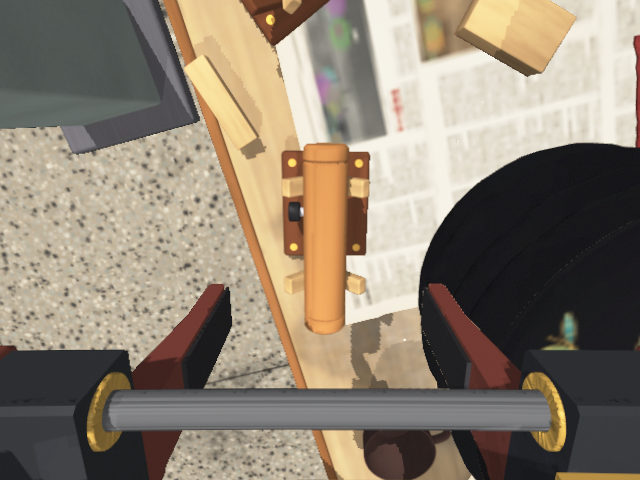

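View pics/w19.png

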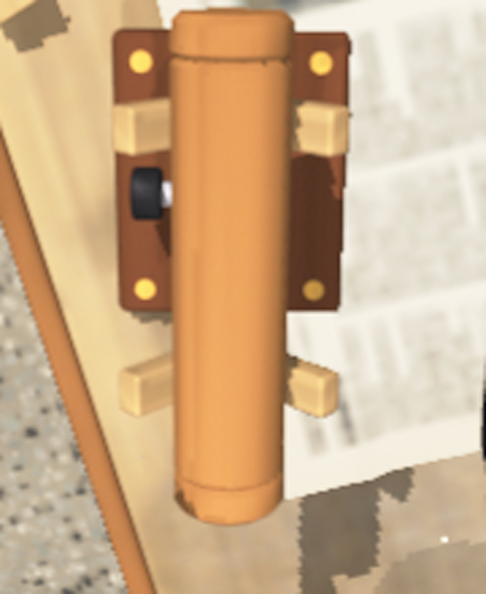

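Run:
```python
from h import *
from workcell import ctrl
np.set_printoptions(precision=1,suppress=True)
W=ctrl.get_image("wrist")
z=np.array([.966,-.257,0]);d=np.array([.257,.966,0]);c=np.array([476.6,-329.4,113.5])
th=np.linspace(0,2*np.pi,90)
for e in(-3,0,3):
    out=[]
    for s in(65,-65):
        P=np.array([c+(s+e)*d+13.5*(np.cos(t)*z+np.sin(t)*np.array([0,0,1])) for t in th]);q=proj(W,P);out+=[q[:,1].min(),q[:,1].max()]
    print(e,np.array(out))
# fork outer edge: tips, z ~111, +-6 thick
print("forks",[proj(W,[c+s*d+l*z+[0,0,-1]])[0] for s in(41,29,-29,-41) for l in(-28,28)])
```

```text
-3 [146.4 149.8 319.8 339.1]
0 [141.7 144.7 316.3 335.3]
3 [137.1 139.5 312.8 331.5]
forks [array([284.9, 180.8]), array([370.6, 180.8]), array([285.4, 198.9]), array([369.9, 198.9]), array([288. , 279.5]), array([367.1, 279.6]), array([288.5, 295. ]), array([366.6, 295. ])]
```

```bash
python3 -m creep '[{"tx":-30,"ty":-20,"tz":20,"rx":0,"ry":0,"rz":0,"fingers":0},{"tx":-80,"ty":-60,"tz":30,"rx":0,"ry":0,"rz":0,"fingers":0},{"tx":-130,"ty":-100,"tz":30,"rx":0,"ry":0,"rz":0,"fingers":0},{"tx":-180,"ty":-140,"tz":30,"rx":0,"ry":0,"rz":0,"fingers":0},{"tx":-220,"ty":-180,"tz":30,"rx":0,"ry":0,"rz":0,"fingers":0},{"tx":-260,"ty":-220,"tz":30,"rx":0,"ry":0,"rz":0,"fingers":0},{"tx":-290,"ty":-250,"tz":30,"rx":0,"ry":0,"rz":0,"fingers":0},{"tx":-300,"ty":-265,"tz":30,"rx":0,"ry":0,"rz":0,"fingers":0},{"tx":-300,"ty":-265,"tz":30,"rx":0,"ry":0,"rz":0,"fingers":0}]'
python3 - <<'E'
from h import *
from workcell import ctrl
T=ctrl.get_image("top");S=ctrl.get_image("scene")
cv2.imwrite("pics/t20.png",T["pixels"]);cv2.imwrite("pics/s20.png",S["pixels"])
c=lambda a,x,y,w,h,f:cv2.resize(a[y:y+h,x:x+w],None,fx=f,fy=f,interpolation=cv2.INTER_CUBIC)
cv2.imwrite("pics/t21.png",np.vstack([c(T["pixels"],130,250,160,65,5)[:, :800],c(T["pixels"],370,260,160,55,5)]))
print(np.abs(ctrl.get_obs()["qvel"]).max())
E
```

```text
t: 24.1
ee_pos: [175.1, -595.1, 241.5]
orientation: [-1.074, 1.401, -1.397]
ft_force: [0.5, -0.0, 0.2]
width: 88.1
0.011561299616826493
```

View pics/t20.png

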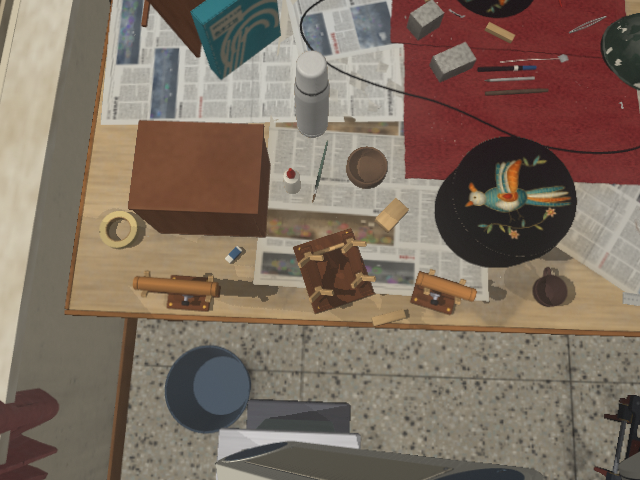

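View pics/t21.png

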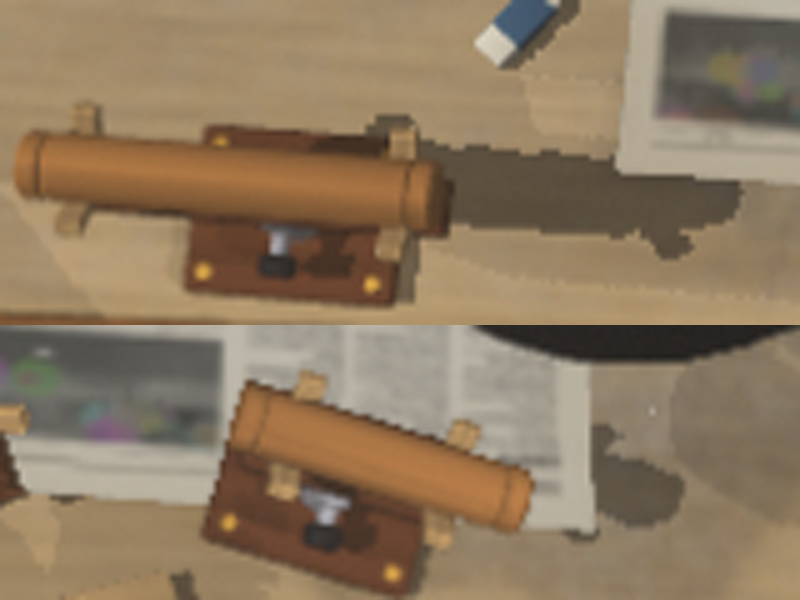

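View pics/s20.png

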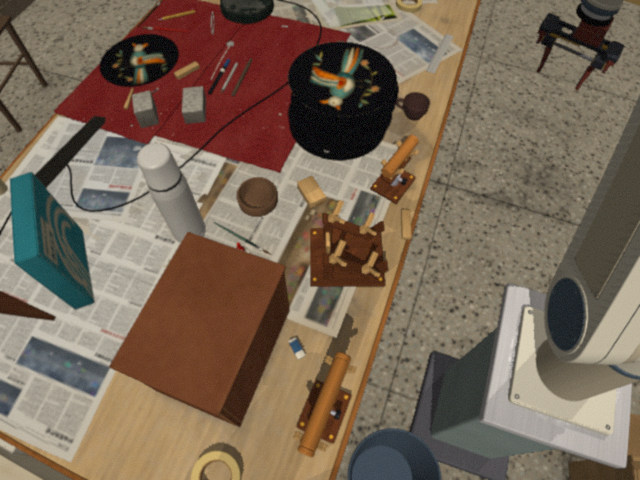

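Run:
```python
from h import *
from workcell import ctrl
np.set_printoptions(precision=1,suppress=True)
T=ctrl.get_image("top");S=ctrl.get_image("scene")
th=np.linspace(0,2*np.pi,90)
def uT(p): return None
for name,c,d,L,fk,bx in(("long",[452.6,251.7,126],[.037,.999,0],90,70,(120,255,235,315)),("short",[476.6,-329.4,113.5],[.257,.966,0],65,35,(400,262,490,312))):
    c=np.array(c);d=np.array(d)/np.linalg.norm(d);n=np.array([d[1],-d[0],0])
    hsv=cv2.cvtColor(T["pixels"],cv2.COLOR_BGR2HSV);m=cv2.inRange(hsv,(8,130,90),(17,255,255))
    x0,y0,x1,y1=bx;mm=np.zeros_like(m);mm[y0:y1,x0:x1]=m[y0:y1,x0:x1];mm=cv2.morphologyEx(mm,cv2.MORPH_OPEN,np.ones((3,3)))
    cn=max(cv2.findContours(mm,cv2.RETR_EXTERNAL,cv2.CHAIN_APPROX_NONE)[0],key=cv2.contourArea)
    (cx,cy),(w,h),a=cv2.minAreaRect(cn)
    print(name,"seen rect",cx,cy,w,h,a)
    for e in(-3,0,3,6):
        P=np.array([c+(s+e)*d+r*(np.cos(t)*n+np.sin(t)*np.array([0,0,1])) for s,r in((L,13.5),(L-2,15),(-L,13.5),(-L+2,15)) for t in th]);q=proj(T,P).astype(np.float32)
        print(e,cv2.minAreaRect(q))
    q=proj(T,[c+s*d+l*n+[0,0,1] for s in(fk,-fk) for l in(-26,26)]);print("fork tips predicted",q)
```

```text
long seen rect 174.50253295898438 283.9645080566406 83.35904693603516 17.384281158447266 4.085616588592529
-3 ((177.3678741455078, 285.50042724609375), (86.314453125, 14.061714172363281), 4.486915111541748)
0 ((175.98953247070312, 285.3917236328125), (86.32746124267578, 14.060747146606445), 4.488193988800049)
3 ((174.61151123046875, 285.2830810546875), (86.34031677246094, 14.059808731079102), 4.4894609451293945)
6 ((173.23377990722656, 285.17437744140625), (86.35301208496094, 14.058839797973633), 4.4907355308532715)
fork tips predicted [[142.3 294.8]
 [145.9 270.9]
 [207.  300. ]
 [210.  275.9]]
short seen rect 445.5629577636719 287.4672546386719 61.28022766113281 15.508264541625977 17.52556800842285
-3 ((446.82684326171875, 286.2694396972656), (62.55292510986328, 13.802492141723633), 16.83128547668457)
0 ((445.4977722167969, 285.8680725097656), (62.511810302734375, 13.80119514465332), 16.831708908081055)
3 ((444.1689147949219, 285.4667053222656), (62.4705810546875, 13.799912452697754), 16.832162857055664)
6 ((442.84033203125, 285.06549072265625), (62.429317474365234, 13.798606872558594), 16.832612991333008)
fork tips predicted [[426.7 292.4]
 [432.7 269.8]
 [457.9 301.8]
 [463.5 279.1]]
```

Run:
```python
from h import *
from workcell import ctrl
np.set_printoptions(precision=1,suppress=True)
W=ctrl.get_image("wrist");o=ctrl.get_obs()
Rc=R.from_rotvec(o["orientation"]).as_matrix();Rm=R.from_rotvec(np.ravel(W["rvec"])).as_matrix();cp=-Rm.T@np.ravel(W["tvec"])
ct=Rc.T@(cp-o["ee_pos"]);Rct=Rm@Rc
R1=R.from_rotvec([-1.19,1.236,-1.237]).as_matrix();p=np.array([452.92,247.65,228.06])
Rn=Rct@R1.T;c1=p+R1@ct
W1=dict(W);W1["rvec"]=R.from_matrix(Rn).as_rotvec();W1["tvec"]=-Rn@c1
c=np.array([452.6,251.7,126]);d=np.array([.037,.999,0]);n=np.array([.999,-.037,0]);th=np.linspace(0,2*np.pi,90)
for e in(-3,0,3):
    out=[]
    for s in(90,-90):
        q=proj(W1,[c+(s+e)*d+13.5*(np.cos(t)*n+np.sin(t)*np.array([0,0,1])) for t in th]);out+=[q[:,1].min(),q[:,1].max()]
    print(e,np.array(out))
print("forks",proj(W1,[c+s*d+l*n+[0,0,-2] for s in(76,64,-64,-76) for l in(-29,29)]))
print("screws",proj(W1,[[484.6,290.7,9],[481.8,210,9],[421.5,212.4,9],[424.1,292.5,9]]))
v=cv2.imread("pics/w10.png");cv2.imwrite("pics/w22.png",cv2.resize(v[80:370,260:400],None,fx=2,fy=2,interpolation=cv2.INTER_CUBIC))
```

```text
-3 [100.8 102.3 343.5 364.3]
0 [ 95.3  97.4 340.2 360.8]
3 [ 89.8  92.4 336.9 357.2]
forks [[279.2 120.2]
 [371.  120.2]
 [279.9 139.9]
 [370.3 139.9]
 [286.1 318. ]
 [364.4 317.9]
 [286.6 332.3]
 [363.9 332.2]]
screws [[357.7 158.8]
 [355.9 240.5]
 [295.8 240.4]
 [293.4 159.3]]
```

View pics/w22.png

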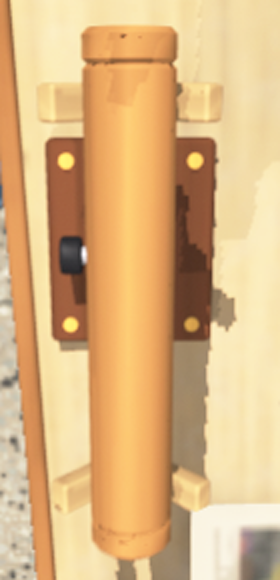

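```bash
python3 -c "
from workcell import ctrl
print(ctrl.close_job())"
```

```text
the job is handed in; nothing more can be done
None
```

Both blanks are laid in their rests and the job is handed in, at about 24 s of the 61 s allowed. The long blank is on the wide-spaced forks at left and the short one on the close-spaced forks at right. Each was gripped square to its slope and turned level. It was then felt down in about 1 mm steps until both forks took the load, and eased off to a few newtons before release.

**Last checks:**
- **Seating:** the wrist and top pictures after release show each blank in both V grooves, and neither moved when the gripper let go.
- **Centring:** the long blank is about 2 mm off centre along its axis. The short one is within about 1–2 mm.
- **Forces:** the highest reading while feeling down was about 20 N.
- **Other things on the table:** all looked unmoved in the before and after top views, judged by eye. The arm is back near its start, touching nothing.

**Disagreements:**
- **Rest heights:** the first camera estimate put the cradled long blank's axis at about 117 mm, but contact came at about 126 mm. For the short rest it was about 109 mm against about 114 mm. I trusted the contact: the moments showed the load shared evenly between the forks, and the camera had probably picked the lower outer corners of the fork arms.
- **Top-view colour mask:** it suggested about 3 mm off centre for the long blank, but the mask missed the shaded end, so I relied on the wrist view.

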